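# Level the twin-pan balance with lens adapters

### The job

I am splitting three steel lens adapters between two bag halves that must weigh the same, and the balance is down on the pan that carries two of them. Move an adapter across so that both pans sit level, every adapter on a spigot of its own, and push the one you moved fully home on its stop collar with a firm 15 to 25 N, never more: the balance is delicate. Leave the other things on the shelf and the balance alone.

Things in the scene. Friction and masses are not known exactly. Their poses are not given: they have to be found in the camera images.
- balance: Twin-pan balance, fixed: grey housing 150 x 300 mm, 51 mm high, two aluminium pans above it. Origin under the housing's centre; y runs from pan to pan, z up. Pan centres lie 100 mm either side along y; which of pan_a and pan_b is at +y varies. Pan plates are 170 (x) x 90 (y) mm. A fixed red bar in the middle, top at z 80 mm, marks the plates' level height.
- pan_a (a joint): Height of pan_a, m: 0 = level (plate's upper face 80 mm above the shelf), from -0.006 (on its lower stop) to +0.006. The pan stays horizontal and moves straight up and down. The pans are linked: one goes down as the other goes up. A weak spring (120 N/m in all) centres them; 75 g of difference puts the heavier pan on its stop. Pushed, a pan sinks (damped) to the stop.
- pan_b (a joint): Height of pan_b, m: as pan_a, always its negative.
- pan_a_spigot1 (a point): Seat of spigot 1 of pan_a, -45 mm along the balance's x from the pan's centre; moves with the pan. A black post, 28 mm diameter, rises 42 mm from the pan plate, its top 2 mm bevelled. An adapter rests on a brass stop collar (40 mm across) clamped on the post, its upper face 8 to 24 mm above the plate (set by hand, not measured). The point lies 16 mm above the plate on the post's axis.
- pan_a_spigot2 (a point): Seat of spigot 2 of pan_a, +45 mm along the balance's x from the pan's centre; moves with the pan. Point as for spigot 1. Three sprung balls stand out of each post 5 mm above its collar: an adapter let go on the post hangs on them about 9 mm above the collar; a push of 3 to 12 N snaps it past them. Below them it slides with 1 to 4 N, on pulling off too, down to the rigid collar.
- pan_b_spigot1 (a point): Seat of spigot 1 of pan_b, -45 mm along the balance's x from the pan's centre; moves with the pan. Point, post, balls and collar as for pan_a's spigots.
- pan_b_spigot2 (a point): Seat of spigot 2 of pan_b, +45 mm along the balance's x from the pan's centre; moves with the pan. Point, post, balls and collar as for pan_a's spigots.
- adapter_tall: Loose stainless steel lens mount adapter, the tallest of three: ring, 56 mm outer diameter, 30 mm bore, 25 mm high, about 330 g (same steel: weight goes with height; the tall one weighs as much as the other two together). Origin at the centre of its underside, z along its bore. Starts pressed home on a spigot; its yaw does not matter.
- adapter_mid: Loose stainless steel lens mount adapter, the middle one of three: ring, 56 mm outer diameter, 30 mm bore, 15 mm high, about 198 g (same steel: weight goes with height; the tall one weighs as much as the other two together). Origin at the centre of its underside, z along its bore. Starts pressed home on a spigot; its yaw does not matter.
- adapter_thin: Loose stainless steel lens mount adapter, the thinnest of three: ring, 56 mm outer diameter, 30 mm bore, 10 mm high, about 132 g (same steel: weight goes with height; the tall one weighs as much as the other two together). Origin at the centre of its underside, z along its bore. Starts pressed home on a spigot; its yaw does not matter.
- eyecup: Black rubber eyecup, 42 mm across, 14 mm high, lying on the housing between the pans. Origin under its centre. Leave alone.
- jar: Amber glass jar with black twist cap, 60 mm across, 85 mm high. Origin under its centre. Leave alone.
- lens_hood: Flared aluminium lens hood, 86 mm across, 45 mm high. Origin under its centre. Leave alone.
- lens_cap: Black lens cap, 58 mm across, 8 mm thick. Origin under its centre. Leave alone.
- reflector: Flat black reflector disc frame, 212 mm across, 12 mm thick, lying down, gripped by an orange spring clamp 60 mm long that sticks out on its -x side. Origin under the disc's centre. Leave alone.
- blower: Black rubber dust blower, 54 mm across, 95 mm high, standing with its nozzle up. Origin under its centre. Leave alone.
Things that resemble listed ones, but are neither listed nor needed, are in the scene too. Leave any purple or red look-alike of the adapter_thin alone.

How it is judged:
By the outcome, as a careful person would: the job done as asked, in the order asked, and still so for the second after the job is handed in, with the robot touching nothing.
It also fails if it takes over 59 s, if anything falls off the work surface, if the arm or the gripper's body presses on something with over 40 N, if the wrist force passes 120 N, or if a joint passes its speed limit or range.

### The arm

A 6-joint arm with a two-finger parallel gripper is mounted at the origin on the work surface. World frame = base frame: x ahead of the robot, y to its left, z up, the work surface at z = 0. Lengths are in m, angles in rad, forces in N, time in s.
With the tool pointing down it reaches from about 0.3 to 0.95 m from the base axis. Payload 3.1 kg.
Tool frame: the origin (TCP) lies at the very end of the fingers, on their centre line; the grasp point (between the pads) lies 19 mm behind it (grip_point_offset is the distance from the TCP to the grasp point, in m); z points along the fingers, y is the direction in which the jaws open and shut (so a half turn about z gives the same grasp; the last joint's range is limited). The gripper opens to 85 mm and grips with 20 to 120 N. Pads are 22 mm wide; open, the fingers measure 114 mm over their backs; the gripper's body (76 mm by 85 mm) begins 54 mm behind the grasp point. The pads swing forward as they close: fully open they stand 13 mm farther back than shut.
Start: joints at [-0.07, 0.308, 1.634, -0, 1.2, -0.07], TCP at [0.625, -0, 0.196] pointing down, gripper open.
Joint ranges: [-3.06, 3.06], [-0.79, 1.96], [0.05, 2.63], [-1.19, 4.34], [0.05, 2.64], [-2.94, 2.94]. Speed limits (rad/s): [2.79, 2.79, 3.14, 3.14, 3.14, 3.14].

### API

Orientations are given as a unit quaternion [x, y, z, w].
In Python, from bench import get_obs, grab_frame, close_job, boxes_of, masks_of, place_of, grip_point_offset gives the robot as it stands. The module is installed in compiled form; this text tells all that it offers.
- The arm moves only by the tool move_arm, never from a script. Its argument "series" is a list of rows, each an object with "dp": the shift along the world's x, y, z each as a share of 0.5 m, from -1 to 1, a list of three; "turn": the turn, a rotation vector about the world's x, y, z each as a share of 180 degrees, from -1 to 1, a list of three. In form: [{"dp": [dx, dy, dz], "turn": [rx, ry, rz]}, ...]. A call has 1 to 5 rows; each row is the pose to reach, as a shift and turn from the pose commanded when the call began, turning the shorter way round; what a row does not reach only later rows make up. A row lasts 1/8 s, in which the tool goes at most 62.5 mm and 10.7 degrees, less where a joint would pass 70% of its speed; a pose out of reach is approached as far as the arm can. A call with a number of a shift or a turn outside -1 to 1 is refused whole. A call with a gripper value outside its range is refused whole. "grip" is the opening, from 0 (shut) to 1 (fully open), set as the call begins (left out, the last holds). The fingers move at their own pace and stop on an object; the grip force is fixed at half the most. Time passes only in rows, so rows that repeat a pose let the fingers close. It gives the time, the measured TCP pose, the force and the opening at its end, in the units of the state.
- get_obs(): the state, without advancing time (a new reading comes with each control period).
- grab_frame(name): name is "scene" or "side" or "wrist"; returns a dict with "frame" (384x512x3 uint8, blue, green, red), "intrinsics" (3x3 intrinsics, pixels), "extrinsics" (4x4, takes a point from world to camera coordinates); the wrist camera has in their place "mount" (4x4, takes a point from camera to tool coordinates, whose origin is the TCP and whose axes are the flange's). Camera axes: x right, y up, looking along -z (the intrinsics and any distortion apply to the point x, -y, -z); pixel columns grow to the right and rows downward; lengths in m; the calibration is good to about 2 mm. A picture is of the moment at which its call begins: read the wrist's pose just before it. There is no depth.
- close_job(): hands the job in, once; it reports no verdict.
Trained networks look in a picture, given as the dict that the camera call returned (one of the last four; its "shot" number tells which), for a name from the list of things; names that differ only in an ending like _2 or _b are one class to them, and where a whole thing is asked for, a point or a joint stands for the part that bears it (a point fixed in the world has none). Each returns a list of dicts, best first, with "p" (0 to 1); they miss things now and then, are a little off and sometimes report something else, mostly with a low value. They report only what shows in the picture. A call takes as long as a camera call. They do not tell look-alikes from the thing itself.
- boxes_of(picture, thing): "box" ([centre column, centre row, width, height] in pixels, round what is visible of it).
- masks_of(picture, thing): "mask" (384x512 bool, what is visible of it) and "box" ([centre column, centre row, width, height] in pixels, round what is visible of it).
- place_of(picture, thing): "xy" ([column, row] in pixels: a listed point, or the origin of a listed thing).
The state is a dict: "t": time; "joints": joint angles; "joint_velocities": joint speeds; "joint_torque": joint torques, N m; "position": TCP position; "tcp_rot": TCP orientation; "force": force on the tool from outside, world axes, zero at the start; "ft_torque": the same for the moment, N m; "grip_width": finger opening in m.
Only numpy, scipy, OpenCV 4.12 (cv2) and the standard library are available. Lean on these libraries where they do the work, as an engineer would, in place of code of your own. Each camera call takes 0.05 s, during which the arm holds its last target.

## Working session

There is one attempt and no reset: what is moved stays moved. The work goes in short steps, Python scripts to look and compute and a tool call to move; the robot and the scene stay as the last step left them, time stands still between calls to the robot, and variables do not carry over. Pictures are saved under pics/ and viewed, and the job is handed in when it is done.

Besides the shell and the picture viewer there is one more tool, called after "Call:" as name(argument=value, ...) on one line, values as JSON. move_arm: Moves the arm, as the interface text tells. Shift numbers are shares of 0.5 m and turn numbers shares of 180 degrees, none past 1 either way. Its arguments: {"type":"object","properties":{"series":{"type":"array","items":{"type":"object","properties":{"dp":{"type":"array","items":{"type":"number","minimum":-1,"maximum":1}},"turn":{"type":"array","items":{"type":"number","minimum":-1,"maximum":1}}}}},"grip":{"type":"number"}},"required":["series"]}

```bash
mkdir -p pics; cat > h.py <<'E'
import numpy as np, cv2, pickle
from bench import *
def look(names, tag):
    out={}
    for n in names:
        o=get_obs(); f=grab_frame(n); f['obs']=o
        cv2.imwrite(f'pics/{tag}_{n}.png', f['frame']); out[n]=f
        pickle.dump(f,open(f'pics/{tag}_{n}.pkl','wb'))
    return out
E
python3 - <<'E'
from h import *
o=get_obs(); print({k:np.round(v,3) for k,v in o.items()}, grip_point_offset)
fs=look(['scene','side','wrist'],'a')
for n,f in fs.items():
    print(n,f.keys(),np.round(f['intrinsics'],1).tolist(), np.round(f.get('extrinsics',f.get('mount')),3).tolist(), f['shot'])
    for t in ['adapter_tall','adapter_mid','adapter_thin','balance','pan_a','pan_b','eyecup']:
        print(n,t,[(np.round(b['box'],0).tolist(),round(b['p'],2)) for b in boxes_of(f,t)][:4])
E
```

```text
{'t': np.float64(0.0), 'joints': array([-0.07 ,  0.309,  1.635, -0.   ,  1.2  , -0.07 ]), 'joint_velocities': array([ 0.001,  0.   ,  0.001, -0.   , -0.001,  0.   ]), 'joint_torque': array([ 0.0000e+00, -4.1525e+01, -2.7667e+01, -0.0000e+00,  1.0000e-02,
       -0.0000e+00]), 'position': array([0.624, 0.   , 0.194]), 'tcp_rot': array([ 0.707,  0.707, -0.001, -0.001]), 'force': array([ 0.275, -0.102,  0.464]), 'ft_torque': array([-0.006,  0.011,  0.021]), 'grip_width': np.float64(0.085)} 0.0187
scene dict_keys(['frame', 'intrinsics', 'extrinsics', 'shot', 'obs']) [[408.0, 0.0, 251.5], [0.0, 408.0, 186.6], [0.0, 0.0, 1.0]] [[0.827, 0.562, -0.004, -0.42], [-0.465, 0.688, 0.557, 0.175], [0.316, -0.459, 0.83, -1.286], [0.0, 0.0, 0.0, 1.0]] 1
scene adapter_tall [([275.0, 220.0, 27.0, 28.0], 0.54)]
scene adapter_mid []
scene adapter_thin [([200.0, 236.0, 18.0, 17.0], 0.83), ([249.0, 203.0, 27.0, 18.0], 0.8), ([218.0, 200.0, 23.0, 18.0], 0.78)]
scene balance [([271.0, 208.0, 90.0, 90.0], 0.66), ([139.0, 249.0, 24.0, 18.0], 0.44)]
scene pan_a [([302.0, 169.0, 74.0, 27.0], 0.83), ([260.0, 222.
[... 1384 characters left out ...]
, 1.0]] 3
wrist adapter_tall [([236.0, 228.0, 55.0, 61.0], 0.78), ([160.0, 116.0, 41.0, 42.0], 0.45)]
wrist adapter_mid [([116.0, 17.0, 78.0, 34.0], 0.7)]
wrist adapter_thin [([123.0, 259.0, 45.0, 39.0], 0.74), ([86.0, 185.0, 48.0, 44.0], 0.72), ([198.0, 271.0, 41.0, 33.0], 0.62), ([192.0, 214.0, 160.0, 79.0], 0.62)]
wrist balance [([196.0, 115.0, 150.0, 122.0], 0.86)]
wrist pan_a [([183.0, 31.0, 204.0, 58.0], 0.62), ([195.0, 210.0, 161.0, 78.0], 0.56), ([115.0, 16.0, 76.0, 30.0], 0.41)]
wrist pan_b [([183.0, 31.0, 204.0, 58.0], 0.62), ([195.0, 210.0, 161.0, 78.0], 0.56), ([115.0, 16.0, 76.0, 30.0], 0.41)]
wrist eyecup [([160.0, 117.0, 42.0, 44.0], 0.86), ([193.0, 213.0, 160.0, 80.0], 0.65)]
```

View pics/a_scene.png

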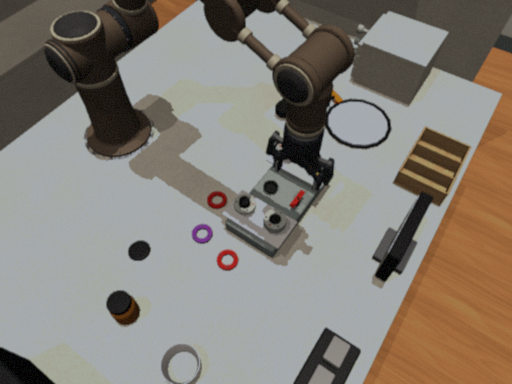

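View pics/a_side.png

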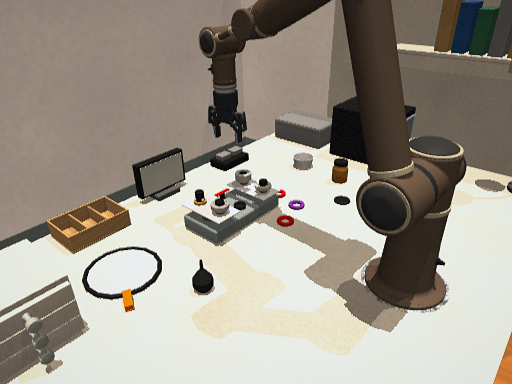

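View pics/a_wrist.png

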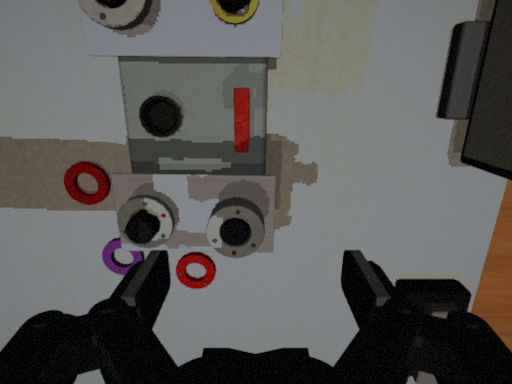

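```bash
python3 - <<'E'
import cv2
a=cv2.imread('pics/a_scene.png')[140:270,170:350]; cv2.imwrite('pics/a_scene_c.png',cv2.resize(a,None,fx=4.2,fy=4.2,interpolation=2))
a=cv2.imread('pics/a_side.png')[150:260,170:310]; cv2.imwrite('pics/a_side_c.png',cv2.resize(a,None,fx=5,fy=5,interpolation=2))
E
```

```text
(no output)
```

View pics/a_scene_c.png

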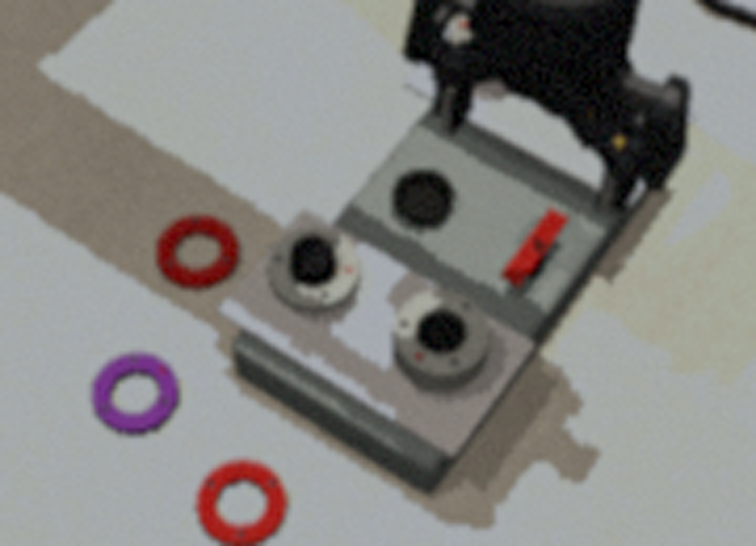

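View pics/a_side_c.png

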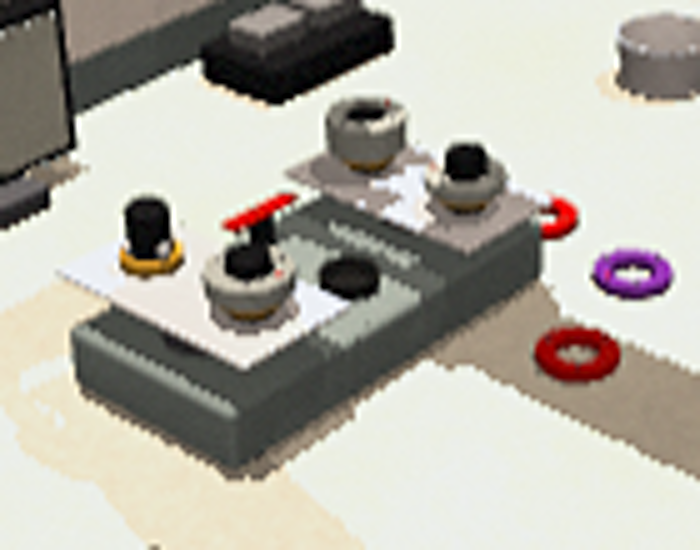

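The wrist view (right = +x, up = +y) shows the lower pan with two adapters: a tall one at (236,228) and a shorter one at (145,222). The upper pan has one adapter at (115,15), and its free brass-collared spigot is at (235,5). Red and purple look-alike rings lie on the table. So the adapter to move is the one at (145,222).

```bash
cat >> h.py <<'E'
from scipy.spatial.transform import Rotation as R
def cam(f):
    "returns C (world), Rcw (cam->world)"
    if 'extrinsics' in f:
        E=f['extrinsics']; Rw=E[:3,:3].T; return -Rw@E[:3,3], Rw
    o=f['obs']; Rt=R.from_quat(o['tcp_rot']).as_matrix(); M=f['mount']
    return o['position']+Rt@M[:3,3], Rt@M[:3,:3]
def ray(f,uv):
    K=f['intrinsics']; C,Rw=cam(f)
    d=np.array([(uv[0]-K[0,2])/K[0,0],-(uv[1]-K[1,2])/K[1,1],-1.]); d=Rw@d
    return C,d/np.linalg.norm(d)
def atz(f,uv,z):
    C,d=ray(f,uv); return C+d*(z-C[2])/d[2]
def proj(f,p):
    K=f['intrinsics']; C,Rw=cam(f); q=Rw.T@(np.asarray(p)-C)
    return np.array([K[0,2]+K[0,0]*q[0]/-q[2],K[1,2]-K[1,1]*q[1]/-q[2]])
def tri(obs):
    A=np.zeros((3,3));b=np.zeros(3)
    for f,uv in obs:
        C,d=ray(f,uv);P=np.eye(3)-np.outer(d,d);A+=P;b+=P@C
    x=np.linalg.solve(A,b)
    return x,[float(np.linalg.norm(proj(f,x)-uv)) for f,uv in obs]
def load(t): return pickle.load(open(f'pics/{t}.pkl','rb'))
E
python3 - <<'E'
from h import *
w=load('a_wrist'); print(cam(w))
for n,uv,z in [('move',(143,226),.116),('tall',(235,232),.116),('bar',(241,120),.08),('eyecup',(160,115),.06),('free',(233,2),.128),('purple',(123,257),.005),('red',(196,270),.005),('red2',(87,184),.005)]:
    print(n,np.round(atz(w,uv,z),3))
E
```

```text
(array([0.62532172, 0.0824358 , 0.37298889]), array([[ 9.99999395e-01, -1.89202025e-04,  1.08355880e-03],
       [-1.69261186e-04,  9.46893549e-01,  3.21547164e-01],
       [-1.08685221e-03, -3.21547153e-01,  9.46892944e-01]]))
move [ 0.52  -0.039  0.116]
tall [ 0.606 -0.046  0.116]
bar [0.612 0.054 0.08 ]
eyecup [0.529 0.057 0.06 ]
free [0.609 0.14  0.128]
purple [ 0.441 -0.139  0.005]
red [ 0.541 -0.16   0.005]
red2 [ 0.41  -0.033  0.005]
```

Call:
move_arm(series=[{"dp": [-0.03,0.02,0.03],"turn": [0,0,-0.058]},{"dp": [-0.07,0.04,0.06],"turn": [0,0,-0.116]},{"dp": [-0.11,0.06,0.09],"turn": [0,0,-0.174]},{"dp": [-0.15,0.09,0.11],"turn": [0,0,-0.232]},{"dp": [-0.17,0.1,0.11],"turn": [0,0,-0.29]}], grip=1)

```text
t: 1.82
position: [0.5398, 0.0507, 0.252]
tcp_rot: [0.947, 0.321, 0.001, 0.0]
force: [-0.1, 0.7, -0.0]
grip_width: 0.0853
```

Call:
move_arm(series=[{"dp": [0,0,0],"turn": [0,0,-0.055]},{"dp": [0,0,0],"turn": [0,0,-0.11]},{"dp": [0,0,0],"turn": [0,0,-0.165]},{"dp": [0,0,0],"turn": [0,0,-0.21]},{"dp": [0,0,0],"turn": [0,0,-0.21]}])

```text
t: 2.45
position: [0.54, 0.05, 0.2506]
tcp_rot: [1.0, 0.001, 0.0, -0.0]
force: [0.7, 0.1, 0.7]
grip_width: 0.0854
```

```bash
python3 - <<'E'
from h import *
f=look(['wrist'],'b')['wrist']; o=get_obs(); print(o['t'],o['position'],R.from_quat(o['tcp_rot']).as_matrix().round(3).tolist(),o['force'],o['joints'])
for t in ['pan_a_spigot1','pan_a_spigot2','pan_b_spigot1','pan_b_spigot2','adapter_tall','adapter_mid','adapter_thin','balance']:
    print(t,[(np.round(b['xy'],1).tolist(),round(b['p'],2)) for b in place_of(f,t)][:4])
E
```

```text
2.5 [0.54000294 0.04995828 0.25064346] [[1.0, 0.002, 0.0], [0.002, -1.0, -0.0], [0.0, 0.0, -1.0]] [ 0.01830977  0.00997952 -0.55989292] [ 1.19567940e-02  1.00252110e-01  1.76989554e+00 -5.47114601e-06
  1.27130637e+00  1.58035786e+00]
pan_a_spigot1 [([333.8, 184.3], 0.96), ([344.3, 105.3], 0.81)]
pan_a_spigot2 [([333.8, 184.3], 0.96), ([344.3, 105.3], 0.81)]
pan_b_spigot1 [([163.0, 184.1], 0.9), ([156.8, 105.1], 0.71)]
pan_b_spigot2 [([163.0, 184.1], 0.9), ([156.8, 105.1], 0.71)]
adapter_tall [([342.8, 104.2], 0.58)]
adapter_mid [([163.4, 185.7], 0.65), ([250.3, 167.2], 0.6)]
adapter_thin [([303.0, 231.3], 0.92), ([402.5, 149.8], 0.91), ([335.1, 185.4], 0.74), ([252.6, 131.6], 0.61)]
balance [([253.3, 134.7], 0.8)]
```

View pics/b_wrist.png

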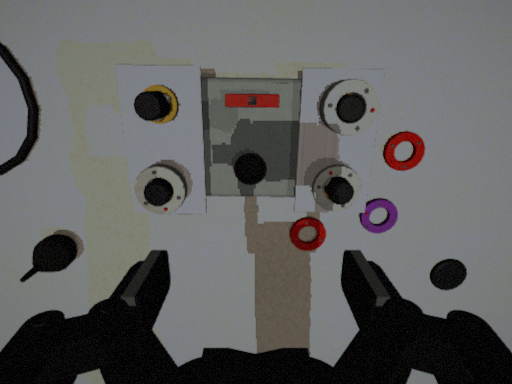

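```bash
python3 - <<'E'
from h import *
a=load('a_wrist');b=load('b_wrist')
for n,u,v in [('thin post',(143,226),(340,190)),('tall post',(235,232),(351,108)),('thin place',None,(334,184.5)),]:
    if u: print(n,tri([(a,u),(b,v)]))
for n,uv,z in [('thin',(340,190),.116),('tall',(351,108),.116),('mid',(158,191),.128),('free',(152,106),.128)]: print(n,atz(b,uv,z).round(4))
for i,(n,s) in enumerate([('thin',(.52,-.04)),]): pass
im=b['frame'][80:230,110:400]; cv2.imwrite('pics/b_c.png',cv2.resize(im,None,fx=2.7,fy=2.7,interpolation=2))
E
```

```text
thin post (array([ 0.51179912, -0.04923534,  0.09534502]), [0.34554049690968347, 0.2871775901600669])
tall post (array([ 0.60554695, -0.04757097,  0.11189481]), [0.11837031857636353, 0.11697783967119628])
thin [ 0.519  -0.0432  0.116 ]
tall [ 0.6057 -0.0463  0.116 ]
mid [0.5216 0.152  0.128 ]
free [0.6079 0.149  0.128 ]
```

View pics/b_c.png

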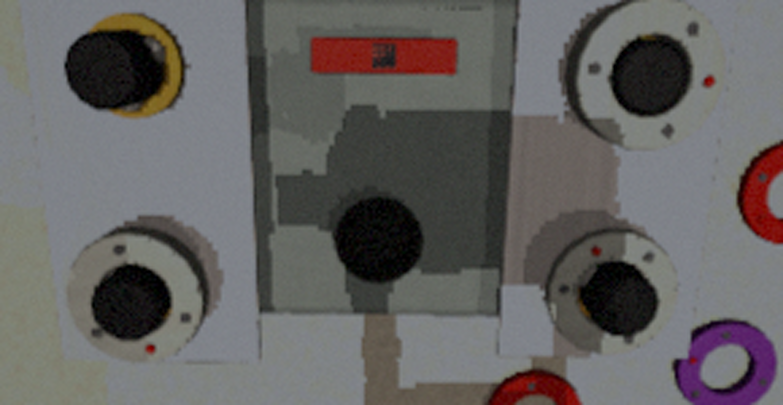

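Call:
move_arm(series=[{"dp": [-0.02,-0.09,-0.05]},{"dp": [-0.04,-0.184,-0.1]},{"dp": [-0.04,-0.184,-0.1]}])

```text
$.series[0]: bad value
```

```bash
python3 - <<'E'
from h import *
f=look(['wrist'],'c')['wrist']; o=get_obs(); print(o['t'],o['position'],o['force'],o['joint_velocities'])
im=f['frame'][60:320,120:390]; cv2.imwrite('pics/c_c.png',cv2.resize(im,None,fx=2.3,fy=2.3,interpolation=2))
E
```

```text
2.95 [0.54002587 0.04998013 0.25058921] [-0.11011414 -0.3498232   1.21268806] [ 0.00131807 -0.00082623  0.00148742 -0.00185292 -0.00036642  0.00171916]
```

View pics/c_c.png

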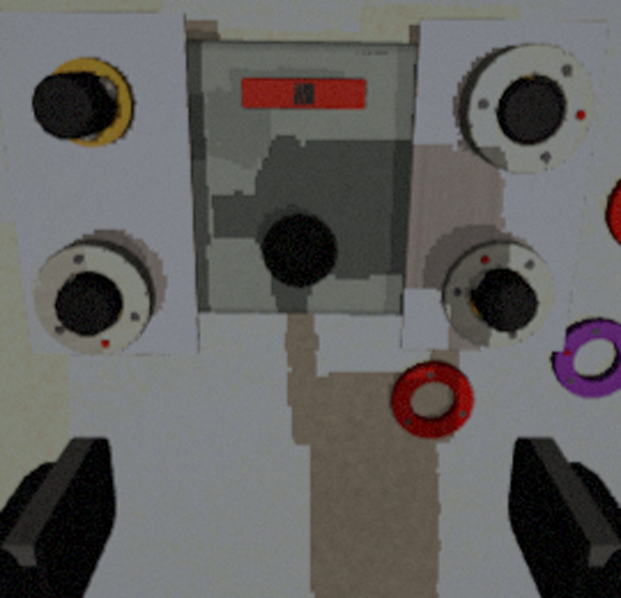

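The move was refused because each row needs a turn. I'll resend it with turns included.

Call:
move_arm(series=[{"dp": [-0.02,-0.09,-0.05],"turn": [0,0,0]},{"dp": [-0.04,-0.184,-0.1],"turn": [0,0,0]},{"dp": [-0.04,-0.184,-0.1],"turn": [0,0,0]}])

```text
t: 3.32
position: [0.5174, -0.0441, 0.1981]
tcp_rot: [1.0, -0.002, -0.003, -0.0]
force: [-0.2, 0.5, -0.4]
grip_width: 0.0851
```

```bash
python3 - <<'E'
from h import *
f=look(['wrist'],'d')['wrist']; o=get_obs(); print(o['t'],o['position'],o['force'])
im=f['frame'][60:320,120:390]; cv2.imwrite('pics/d_c.png',cv2.resize(im,None,fx=2.3,fy=2.3,interpolation=2))
E
```

```text
3.375 [ 0.51895614 -0.042898    0.19954872] [0.62227035 0.71767171 0.138444  ]
```

View pics/d_c.png

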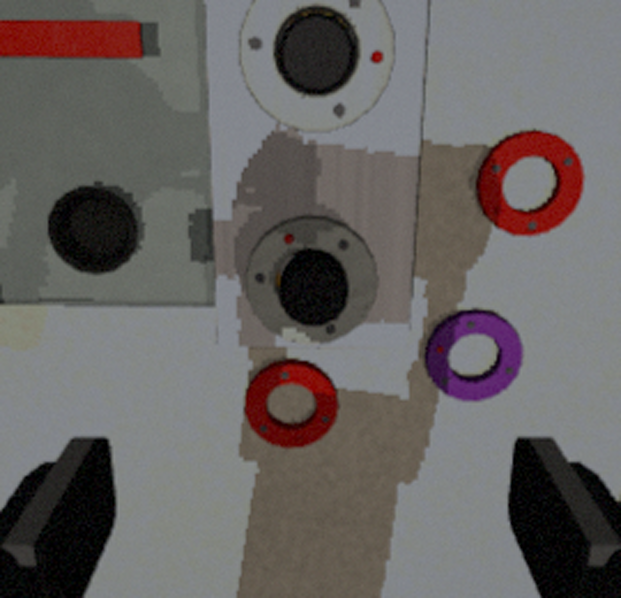

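Call:
move_arm(series=[{"dp": [0,0,-0.055],"turn": [0,0,0]},{"dp": [0,0,-0.11],"turn": [0,0,0]},{"dp": [0,0,-0.11],"turn": [0,0,0]},{"dp": [0,0,-0.11],"turn": [0,0,0]}])

```text
t: 3.88
position: [0.5214, -0.0415, 0.1471]
tcp_rot: [1.0, 0.0, 0.001, 0.0]
force: [0.1, -0.1, 0.7]
grip_width: 0.0855
```

```bash
python3 - <<'E'
from h import *
f=look(['wrist'],'e')['wrist']; o=get_obs(); print(o['t'],o['position'],f['obs']['position'],o['force'])
for t in ['pan_a_spigot1','adapter_thin']:
    print(t,[(np.round(b['xy'],1).tolist(),round(b['p'],2)) for b in place_of(f,t)][:4])
im=f['frame'][60:320,120:390]; cv2.imwrite('pics/e_c.png',cv2.resize(im,None,fx=2.3,fy=2.3,interpolation=2))
E
```

```text
3.925 [ 0.52169117 -0.04167871  0.14739978] [ 0.52143283 -0.04149608  0.1470744 ] [-0.15596204  0.06427758 -0.44366245]
pan_a_spigot1 [([263.0, 88.1], 0.71), ([260.5, 204.7], 0.61)]
adapter_thin [([336.4, 232.1], 0.94), ([366.8, 152.0], 0.85), ([246.8, 256.2], 0.71), ([261.1, 207.1], 0.58)]
```

View pics/e_c.png

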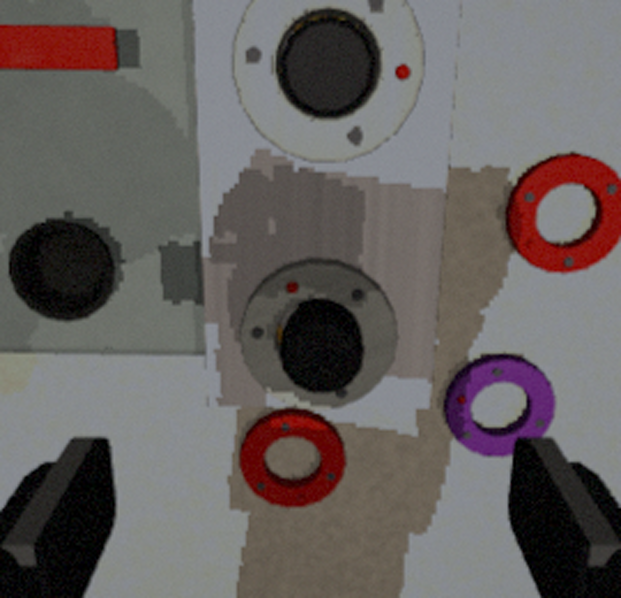

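```bash
cat >> h.py <<'E'
from scipy.optimize import minimize
from scipy.ndimage import map_coordinates
TH=np.linspace(0,2*np.pi,120,endpoint=False)
def circ(f,c,r):
    return np.array([proj(f,np.array(c)+[r*np.cos(t),r*np.sin(t),0]) for t in TH])
def prep(f):
    g=cv2.GaussianBlur(cv2.cvtColor(f['frame'],cv2.COLOR_BGR2GRAY).astype(float),(0,0),1.0)
    return g
def score(fs,gs,c,r,sgn=None,full=False):
    tot=[]
    for f,g in zip(fs,gs):
        a=circ(f,c,r+.0012);b=circ(f,c,r-.0012)
        d=map_coordinates(g,[a[:,1],a[:,0]],order=1)-map_coordinates(g,[b[:,1],b[:,0]],order=1)
        d=np.clip(d*sgn,0,25) if sgn else np.clip(abs(d),0,25)
        tot.append(d.mean())
    return tot if full else np.mean(tot)
def fitc(fs,c0,r,sgn=None,z=None,span=.006):
    gs=[prep(f) for f in fs]; best=None
    c0=np.array(c0,float)
    fun=(lambda p:-score(fs,gs,p,r,sgn)) if z is None else (lambda p:-score(fs,gs,[p[0],p[1],z],r,sgn))
    n=3 if z is None else 2
    for dx in (-span,0,span):
        for dy in (-span,0,span):
            for dz in ((-span,0,span) if n==3 else (0,)):
                x0=(c0+[dx,dy,dz])[:n]
                s=np.vstack([x0]+[x0+.003*np.eye(n)[i] for i in range(n)])
                m=minimize(fun,x0,method='Nelder-Mead',options=dict(initial_simplex=s,xatol=1e-5,fatol=1e-3,maxiter=200))
                if best is None or m.fun<best.fun: best=m
    c=np.r_[best.x,z] if n==2 else best.x
    return c,-best.fun,score(fs,gs,c,r,sgn,True)
def draw(f,cs,name,box,s):
    im=f['frame'].copy(); x0,y0,x1,y1=box
    im=cv2.resize(im[y0:y1,x0:x1],None,fx=s,fy=s,interpolation=2)
    for (c,r,col) in cs:
        p=((circ(f,c,r)-[x0,y0]+.5)*s).astype(int); cv2.polylines(im,[p],True,col,1)
    cv2.imwrite(name,im)
E
python3 - <<'E'
from h import *
b,d,e=[load(k+'_wrist') for k in 'bde']
for fs,n in (([d],'d'),([e],'e'),([b,d,e],'bde'),([d,e],'de'),([b,e],'be')):
    c,s,p=fitc(fs,[.52,-.042,.1],.028); print(n,'adapter',c.round(4),round(s,1),np.round(p,1))
A=fitc([b,d,e],[.52,-.042,.1],.028)[0]
for fs,n in (([d],'d'),([e],'e'),([b,d,e],'bde')):
    c,s,p=fitc(fs,[.52,-.042,.114],.014,sgn=1); print(n,'post',c.round(4),round(s,1),np.round(p,1))
P=c
draw(e,[(A,.028,(0,255,0)),(P,.014,(0,255,255))],'pics/e_fit.png',(190,150,320,260),5)
E
```

```text
d adapter [ 0.5174 -0.044   0.1032] 18.1 [18.1]
e adapter [ 0.5173 -0.044   0.1007] 20.8 [20.8]
bde adapter [ 0.5166 -0.0436  0.0989] 16.1 [10.8 17.3 20.3]
de adapter [ 0.5172 -0.044   0.1023] 19.3 [18.1 20.5]
be adapter [ 0.5167 -0.0435  0.0989] 15.6 [11.3 20. ]
d post [ 0.5229 -0.0454  0.1291] 25.0 [25.]
e post [ 0.5261 -0.0445  0.134 ] 24.6 [24.6]
bde post [ 0.5185 -0.0445  0.117 ] 20.4 [18.1 22.9 20.2]
```

View pics/e_fit.png

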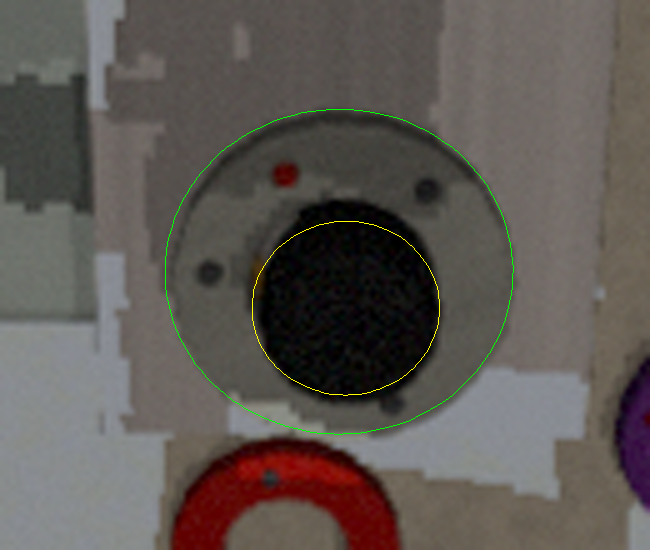

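```bash
cat >> h.py <<'E'
def arc(f,c,r,th): return np.array([proj(f,np.array(c)+[r*np.cos(t),r*np.sin(t),0]) for t in th])
def edge(f,g,c,r,th,sgn):
    a=arc(f,c,r+.0008,th);b=arc(f,c,r-.0008,th)
    d=map_coordinates(g,[a[:,1],a[:,0]],order=1)-map_coordinates(g,[b[:,1],b[:,0]],order=1)
    return np.clip(d*sgn,0,20).mean() if sgn else np.clip(abs(d),0,20).mean()
def fit_sil(fs,c0,h,r,zfix=None,sgn=None,span=.004,low_only=False):
    """c = top-face centre; silhouette: far-from-nadir half from top circle, near half from bottom circle"""
    gs=[prep(f) for f in fs]; c0=np.array(c0,float); n=2 if zfix is not None else 3
    ths=[]
    for f in fs:
        C,_=cam(f); v=c0[:2]-C[:2]; phi=np.arctan2(v[1],v[0])
        lim=1.25
        ths.append((phi+np.linspace(-lim,lim,50),phi+np.pi+np.linspace(-lim,lim,50)))
    def fun(p):
        c=np.r_[p,zfix] if n==2 else p
        s=0
        for f,g,(t1,t2) in zip(fs,gs,ths):
            s+=edge(f,g,c,r,t1,sgn)
            if not low_only: s+=edge(f,g,c-[0,0,h],r,t2,sgn)
        return -s/len(fs)
    best=None
    for dx in (-span,0,span):
        for dy in (-span,0,span):
            for dz in ((-span,0,span) if n==3 else (0,)):
                x0=(c0+[dx,dy,dz])[:n]
                s=np.vstack([x0]+[x0+.003*np.eye(n)[i] for i in range(n)])
                m=minimize(fun,x0,method='Nelder-Mead',options=dict(initial_simplex=s,xatol=1e-5,fatol=1e-3,maxiter=150))
                if best is None or m.fun<best.fun: best=m
    return (np.r_[best.x,zfix] if n==2 else best.x),-best.fun
E
python3 - <<'E'
from h import *
b,d,e=[load(k+'_wrist') for k in 'bde']
for fs,n in (([b],'b'),([d],'d'),([e],'e'),([b,d,e],'bde'),([d,e],'de')):
    c,s=fit_sil(fs,[.52,-.042,.1],.010,.028); print(n,'adapter',c.round(4),round(s,1))
    p,s=fit_sil(fs,[.52,-.042,.114],.0,.014,zfix=.114,sgn=1,low_only=True); print(n,'post',p.round(4),round(s,1))
    if n=='bde': A=c;P=p
draw(e,[(A,.028,(0,255,0)),(A-[0,0,.01],.028,(255,255,0)),(P,.014,(0,255,255))],'pics/e_fit2.png',(190,150,320,260),5)
E
```

```text
b adapter [ 0.4967 -0.0529  0.0502] 23.4
b post [ 0.516 -0.046  0.114] 20.0
d adapter [ 0.5141 -0.0441  0.096 ] 27.1
d post [ 0.5156 -0.0439  0.114 ] 20.0
e adapter [ 0.5135 -0.0443  0.0959] 33.8
e post [ 0.5153 -0.0458  0.114 ] 19.8
bde adapter [ 0.5145 -0.0444  0.0985] 25.7
bde post [ 0.5157 -0.0454  0.114 ] 19.9
de adapter [ 0.5138 -0.0443  0.0963] 30.1
de post [ 0.5157 -0.0454  0.114 ] 19.9
```

View pics/e_fit2.png

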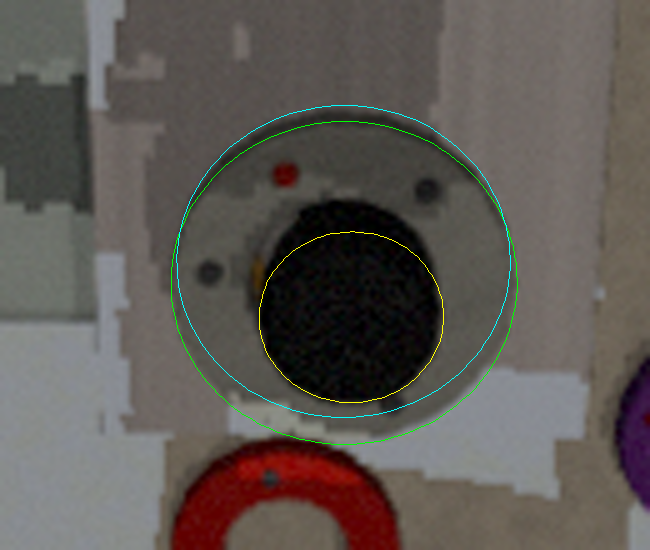

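```bash
python3 - <<'E'
from h import *
o=get_obs(); print(o['t'],o['position'],o['force'],o['tcp_rot'],o['joint_velocities'].round(4)); o=get_obs(); print(o['t'],o['position'],o['force'])
E
```

```text
4.025 [ 0.52147768 -0.04193362  0.14728685] [-0.12061443 -0.49160366 -0.11618182] [9.99998699e-01 2.03162607e-04 1.58747268e-03 2.03220445e-04] [-0.0057  0.0007  0.0087 -0.0002 -0.0022 -0.0012]
4.025 [ 0.52147768 -0.04193362  0.14728685] [-0.12061443 -0.49160366 -0.11618182]
```

Call:
move_arm(series=[{"dp": [-0.013,-0.0052,-0.03],"turn": [0,0,0]},{"dp": [-0.013,-0.0052,-0.06],"turn": [0,0,0]},{"dp": [-0.013,-0.0052,-0.08],"turn": [0,0,0]},{"dp": [-0.013,-0.0052,-0.08],"turn": [0,0,0]}])

```text
t: 4.53
position: [0.5121, -0.0445, 0.1039]
tcp_rot: [1.0, -0.0, -0.002, -0.0]
force: [-0.7, -0.4, 0.6]
grip_width: 0.0854
```

```bash
python3 - <<'E'
from h import *
f=look(['wrist','side'],'f'); f=f['wrist'];o=get_obs(); print(o['t'],o['position'],f['obs']['position'],o['force'])
p,s=fit_sil([f],[.515,-.0445,.114],.0,.014,zfix=.114,sgn=1,low_only=True); print('post',p.round(4),round(s,1))
c,s=fit_sil([f],[.515,-.0445,.097],.010,.028); print('adapter',c.round(4),round(s,1))
c2,s=fit_sil([f],[.515,-.0445,.097],.010,.028,zfix=.097); print('adapter',c2.round(4),round(s,1))
draw(f,[(c2,.028,(0,255,0)),(c2-[0,0,.01],.028,(255,255,0)),(p,.014,(0,255,255))],'pics/f_c.png',(120,100,390,360),2.2)
E
```

```text
4.625 [ 0.51356598 -0.04466271  0.10533023] [ 0.51214722 -0.04446912  0.10390751] [ 1.29735372 -1.13972224 -0.57041266]
post [ 0.5163 -0.046   0.114 ] 20.0
adapter [ 0.5136 -0.044   0.0964] 36.7
adapter [ 0.5138 -0.044   0.097 ] 36.6
```

View pics/f_c.png

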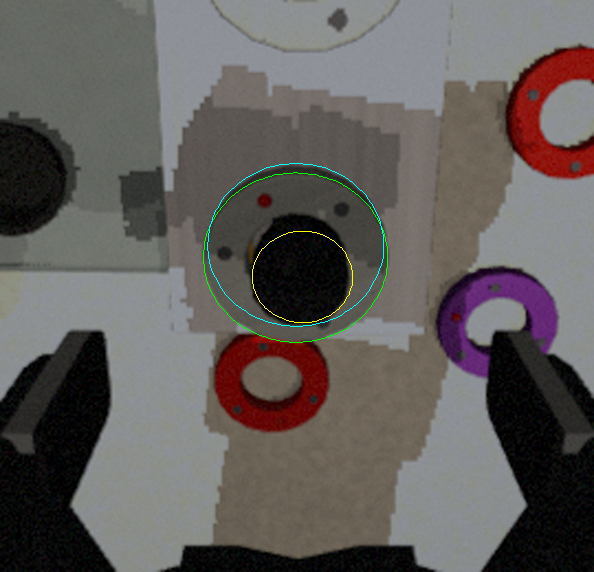

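Call:
move_arm(series=[{"dp": [0.002,0,-0.03],"turn": [0,0,0]},{"dp": [0.002,0.0005,-0.056],"turn": [0,0,0]},{"dp": [0.002,0.0005,-0.056],"turn": [0,0,0]},{"dp": [0.002,0.0005,-0.056],"turn": [0,0,0]}])

```text
t: 5.12
position: [0.5144, -0.0444, 0.0773]
tcp_rot: [1.0, -0.0, -0.0, -0.0]
force: [-0.5, -0.0, -0.1]
grip_width: 0.0859
```

```bash
python3 - <<'E'
from h import *
f=look(['wrist','side'],'g'); o=get_obs(); print(o['t'],o['position'],f['wrist']['obs']['position'],o['force'])
im=f['side']['frame'][140:260,150:330]; cv2.imwrite('pics/g_sc.png',cv2.resize(im,None,fx=4,fy=4,interpolation=2))
E
```

```text
5.225 [ 0.51493628 -0.0444481   0.07791589] [ 0.51444536 -0.04435038  0.0773363 ] [-0.04678678 -0.30750704  0.03512877]
```

View pics/g_wrist.png

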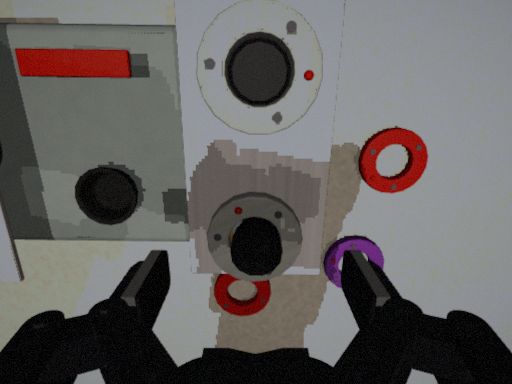

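View pics/g_sc.png

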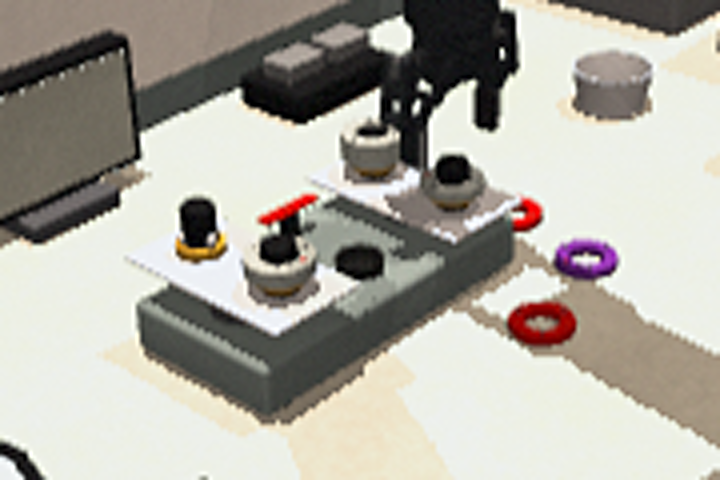

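```bash
python3 - <<'E'
from h import *
s=load('g_side'); w=load('g_wrist')
T=np.array([.5145,-.0444,.0775])
for y in (.0425,.057,-.0425,-.057):
    for z in (0,.013,.05):
        p=T+[0,y,z]; print(y,z,'side',proj(s,p).round(0),((proj(s,p)-[150,140])*4).round(0),'wrist',proj(w,p).round(0))
for n,p in dict(adapter=[.515,-.0447,.092],post=[.515,-.0447,.116],TCP=T,base=[0,0,0]).items(): print(n,((proj(s,p)-[150,140])*4).round(0),proj(s,p).round(0),proj(w,p).round(0))
E
```

```text
0.0425 0 side [254. 195.] [415. 218.] wrist [189. 225.]
0.0425 0.013 side [254. 191.] [415. 204.] wrist [185. 234.]
0.0425 0.05 side [254. 181.] [414. 164.] wrist [168. 268.]
0.057 0 side [251. 196.] [404. 225.] wrist [167. 225.]
0.057 0.013 side [251. 193.] [403. 211.] wrist [161. 234.]
0.057 0.05 side [251. 183.] [402. 171.] wrist [139. 268.]
-0.0425 0 side [270. 185.] [480. 180.] wrist [320. 225.]
-0.0425 0.013 side [270. 182.] [480. 167.] wrist [325. 234.]
-0.0425 0.05 side [270. 172.] [480. 128.] wrist [341. 268.]
-0.057 0 side [273. 184.] [490. 174.] wrist [343. 225.]
-0.057 0.013 side [273. 180.] [490. 161.] wrist [348. 234.]
-0.057 0.05 side [273. 170.] [490. 122.] wrist [370. 268.]
adapter [448. 183.] [262. 186.] [255. 235.]
post [448. 158.] [262. 179.] [255. 255.]
TCP [448. 199.] [262. 190.] [255. 225.]
base [1012.  565.] [403. 281.] [224. 528.]
```

View pics/g_side.png

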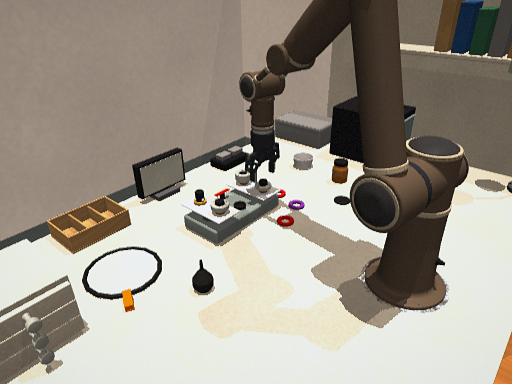

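```bash
python3 - <<'E'
from h import *
s=load('g_side'); w=load('g_wrist')
a=cv2.resize(s['frame'][120:215,215:310],(570,570),interpolation=cv2.INTER_NEAREST)
cv2.imwrite('pics/g_s2.png',cv2.convertScaleAbs(a,alpha=1.6,beta=30))
a=cv2.resize(w['frame'][190:384,40:470],None,fx=1.8,fy=1.8,interpolation=2)
cv2.imwrite('pics/g_w2.png',cv2.convertScaleAbs(a,alpha=2.5,beta=20))
E
```

```text
(no output)
```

View pics/g_s2.png

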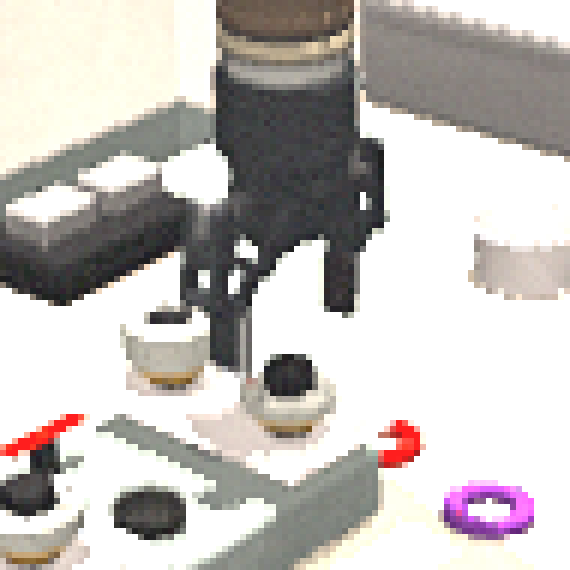

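View pics/g_w2.png

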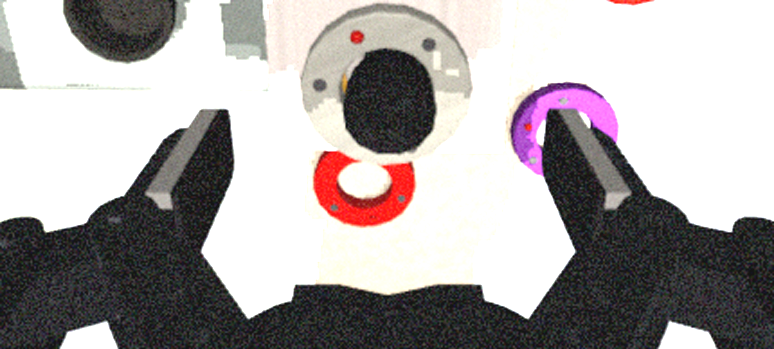

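```bash
python3 - <<'E'
from h import *
s=load('a_scene'); s2=load('a_side')
T=np.array([.625,0,.195])
for f,n in ((s,'scene'),(s2,'side')):
    im=cv2.resize(f['frame'],None,fx=1,fy=1).copy()
    for z,col in ((0,(0,0,255)),(.013,(0,255,0)),(.05,(255,255,0))):
        for x in (.0425,-.0425):
            p=proj(f,T+[x,0,z]); cv2.circle(im,tuple(int(v) for v in p.round()),1,col,-1)
    c=proj(f,T).astype(int); im=im[c[1]-60:c[1]+40,c[0]-60:c[0]+60]
    cv2.imwrite(f'pics/a_{n}_tip.png',cv2.convertScaleAbs(cv2.resize(im,None,fx=5,fy=5,interpolation=cv2.INTER_NEAREST),alpha=1.8,beta=30))
E
```

```text
(no output)
```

View pics/a_scene_tip.png

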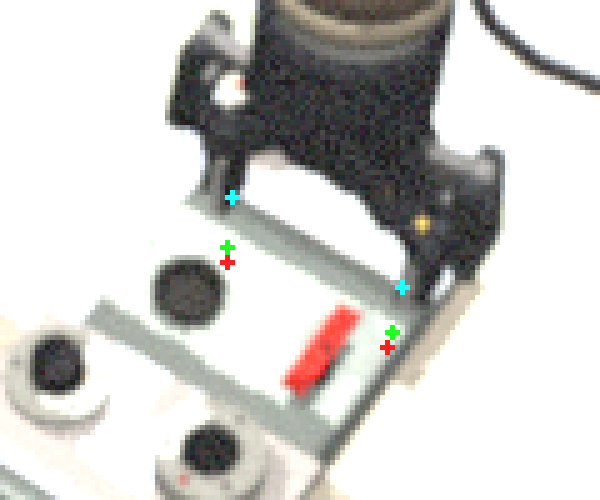

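View pics/a_side_tip.png

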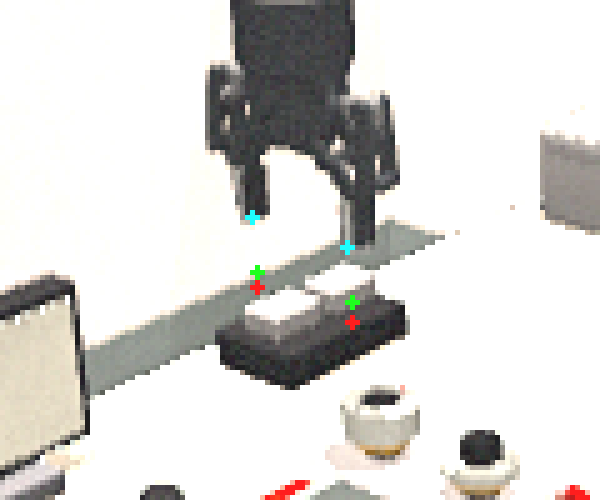

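Call:
move_arm(series=[{"dp": [0,0,0],"turn": [0,0,0]},{"dp": [0,0,0],"turn": [0,0,0]},{"dp": [0,0,0],"turn": [0,0,0]}], grip=0.76)

```text
t: 5.6
position: [0.5146, -0.0444, 0.0777]
tcp_rot: [1.0, 0.0, 0.0, 0.0]
force: [0.9, 0.5, 0.7]
grip_width: 0.0648
```

```bash
python3 - <<'E'
from h import *
fs=look(['wrist','side','scene'],'i');o=get_obs(); print(o['t'],o['position'],o['force'],o['grip_width'])
a=cv2.resize(fs['side']['frame'][120:215,215:310],(570,570),interpolation=cv2.INTER_NEAREST)
cv2.imwrite('pics/i_s2.png',cv2.convertScaleAbs(a,alpha=1.6,beta=30))
a=cv2.resize(fs['wrist']['frame'][190:384,40:470],None,fx=1.8,fy=1.8,interpolation=2)
cv2.imwrite('pics/i_w2.png',cv2.convertScaleAbs(a,alpha=2.5,beta=20))
E
```

```text
5.75 [ 0.5145209  -0.04437744  0.07761794] [-0.22489039  0.15865547  0.41879687] 0.06488309939350469
```

View pics/i_s2.png

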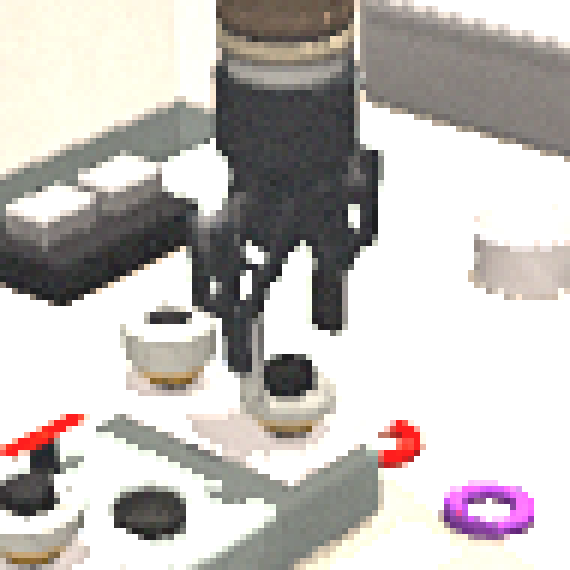

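View pics/i_w2.png

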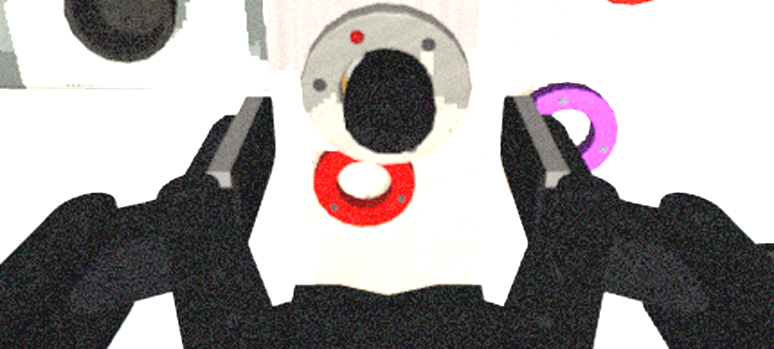

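Call:
move_arm(series=[{"dp": [0,0.0008,-0.02],"turn": [0,0,0]},{"dp": [0,0.0008,-0.04],"turn": [0,0,0]},{"dp": [0,0.0008,-0.052],"turn": [0,0,0]},{"dp": [0,0.0008,-0.052],"turn": [0,0,0]}])

```text
t: 6.25
position: [0.5136, -0.0438, 0.0505]
tcp_rot: [1.0, 0.0, -0.001, -0.0]
force: [-0.0, -0.3, -0.5]
grip_width: 0.065
```

```bash
cat >> h.py <<'E'
def quick(tag):
    fs=look(['wrist','side'],tag);o=get_obs(); print(round(o['t'],2),o['position'].round(4),o['force'].round(2),round(o['grip_width'],4),R.from_quat(o['tcp_rot']).as_matrix()[:,2].round(4))
    a=cv2.resize(fs['side']['frame'][130:230,180:290],None,fx=4,fy=4,interpolation=2)
    b=cv2.resize(fs['wrist']['frame'][150:350,150:360],None,fx=2,fy=2,interpolation=2)
    cv2.imwrite(f'pics/{tag}_q.png',cv2.convertScaleAbs(np.hstack([a[:400,:400],b[:400]][:]) if False else np.hstack([a[:400,:380],b[:400]]),alpha=1.6,beta=25))
    return fs
E
python3 -c "
from h import *
quick('j')"
```

```text
6.35 [ 0.5145 -0.044   0.0514] [ 0.07 -0.34  0.69] 0.0646 [-2.e-04  0.e+00 -1.e+00]
```

View pics/j_q.png

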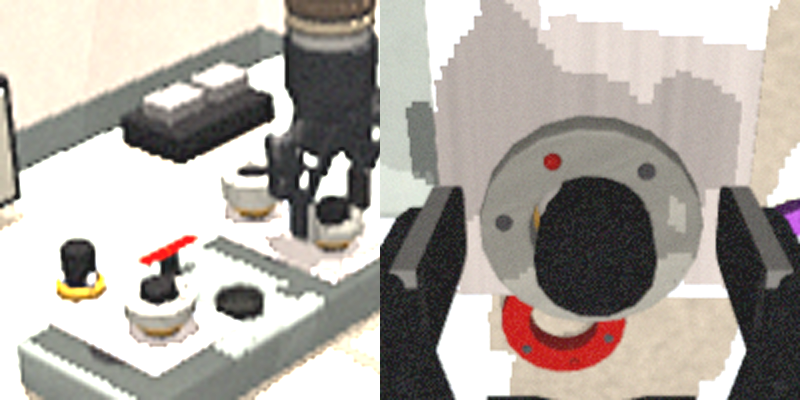

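Call:
move_arm(series=[{"dp": [0,0,-0.013],"turn": [0,0,0]},{"dp": [0,0,-0.024],"turn": [0,0,0]},{"dp": [0,0,-0.024],"turn": [0,0,0]}])

```text
t: 6.72
position: [0.5138, -0.0439, 0.0389]
tcp_rot: [1.0, 0.0, -0.001, -0.0]
force: [-0.4, -0.9, -0.8]
grip_width: 0.0647
```

```bash
python3 -c "
from h import *
fs=quick('k')
a=cv2.resize(fs['side']['frame'][150:230,210:300],None,fx=7,fy=7,interpolation=2)
cv2.imwrite('pics/k_s.png',cv2.convertScaleAbs(a,alpha=1.6,beta=25))"
```

```text
6.83 [ 0.5144 -0.0439  0.0394] [0.05 0.06 0.24] 0.0651 [-3.e-04  1.e-04 -1.e+00]
```

View pics/k_q.png

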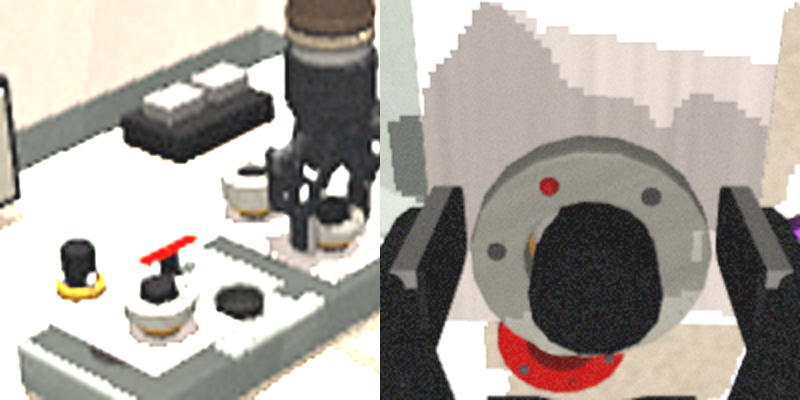

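View pics/k_s.png

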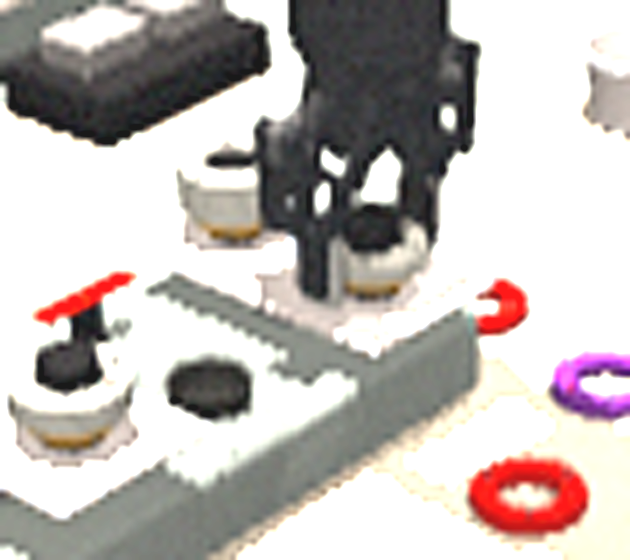

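```bash
python3 -c "
from h import *
s=load('k_side')
for y in (.0325,.038,.046):
  for x in (0,-.011):
    P=np.array([.5144+x,-.0439+y,0]); z=min(np.linspace(.06,.11,501),key=lambda z:abs(proj(s,P+[0,0,z])[1]-192.6)); print(x,y,z,proj(s,P+[0,0,z]).round(1))
f=load('k_wrist')
c,sc=fit_sil([f],[.515,-.0445,.097],.010,.028); print('adapter',c.round(4),round(sc,1))
p,sc=fit_sil([f],[.515,-.0445,.114],.0,.014,zfix=.114,sgn=1,low_only=True); print('post',p.round(4),round(sc,1))
"
```

```text
0 0.0325 0.0809 [255.7 192.6]
-0.011 0.0325 0.0847 [258.2 192.6]
0 0.038 0.0833 [254.6 192.6]
-0.011 0.038 0.0871 [257.1 192.6]
0 0.046 0.0867 [253.  192.6]
-0.011 0.046 0.0906 [255.5 192.6]
adapter [ 0.5132 -0.044   0.0971] 37.8
post [ 0.5155 -0.0455  0.114 ] 20.0
```

Call:
move_arm(series=[{"dp": [0,0,-0.005],"turn": [0,0,0]},{"dp": [0,0,-0.009],"turn": [0,0,0]},{"dp": [0,0,-0.009],"turn": [0,0,0]}])

```text
t: 7.2
position: [0.5143, -0.0439, 0.0349]
tcp_rot: [1.0, 0.0, -0.0, -0.0]
force: [-0.2, -1.1, -0.0]
grip_width: 0.065
```

Call:
move_arm(series=[{"dp": [0,0,0],"turn": [0,0,0]},{"dp": [0,0,0],"turn": [0,0,0]},{"dp": [0,0,0],"turn": [0,0,0]},{"dp": [0,0,0],"turn": [0,0,0]}], grip=0)

```text
t: 7.7
position: [0.5145, -0.0438, 0.0356]
tcp_rot: [1.0, 0.0, -0.0, -0.0]
force: [-1.8, 0.8, 5.2]
grip_width: 0.0539
```

```bash
python3 -c "
from h import *
fs=quick('l')
o=get_obs(); print(o['ft_torque'])
f=fs['wrist']
c,sc=fit_sil([f],[.515,-.0445,.097],.010,.028); print('adapter',c.round(4),round(sc,1))"
```

```text
7.8 [ 0.5145 -0.0438  0.0356] [-2.11  0.11  5.68] 0.054 [-1.e-04  3.e-04 -1.e+00]
[0.288631   0.27952223 0.10605018]
adapter [ 0.5123 -0.0442  0.0966] 38.4
```

View pics/l_q.png

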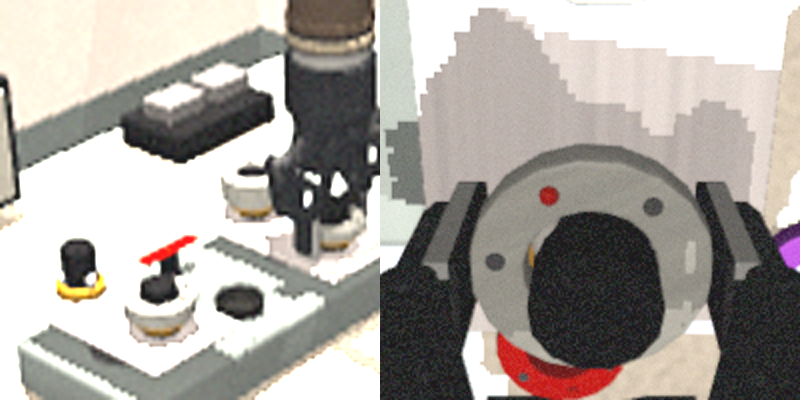

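Call:
move_arm(series=[{"dp": [0,0,0.01],"turn": [0,0,0]},{"dp": [0,0,0.02],"turn": [0,0,0]},{"dp": [0,0,0.03],"turn": [0,0,0]},{"dp": [0,0,0.03],"turn": [0,0,0]}])

```text
t: 8.3
position: [0.5145, -0.044, 0.0505]
tcp_rot: [1.0, -0.0, 0.0, 0.0]
force: [-0.4, 0.2, -2.5]
grip_width: 0.0535
```

```bash
python3 -c "
from h import *
fs=quick('m')
o=get_obs(); print(o['ft_torque'])
"
```

```text
8.4 [ 0.5145 -0.044   0.0503] [ 0.09  0.46 -3.58] 0.0533 [ 2.e-04 -1.e-04 -1.e+00]
[-2.37208377e-05 -1.22964415e-01 -1.10400051e-02]
```

View pics/m_q.png

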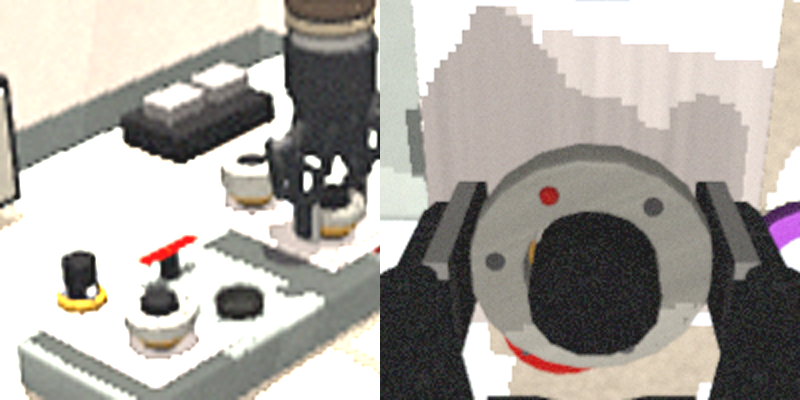

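Call:
move_arm(series=[{"dp": [0,0,0.015],"turn": [0,0,0]},{"dp": [0,0,0.03],"turn": [0,0,0]},{"dp": [0,0,0.06],"turn": [0,0,0]},{"dp": [0,0,0.1],"turn": [0,0,0]},{"dp": [0,0,0.1],"turn": [0,0,0]}])

```text
t: 9.02
position: [0.5168, -0.0443, 0.1028]
tcp_rot: [1.0, 0.0, 0.003, 0.0]
force: [0.2, -0.3, -1.0]
grip_width: 0.054
```

```bash
python3 -c "
from h import *
fs=quick('n')
o=get_obs(); print(o['ft_torque'])
"
```

```text
9.12 [ 0.5147 -0.044   0.1005] [-0.07 -0.04 -1.16] 0.0539 [ 8.e-04 -1.e-04 -1.e+00]
[-0.03033856  0.03141263 -0.03546545]
```

View pics/n_wrist.png

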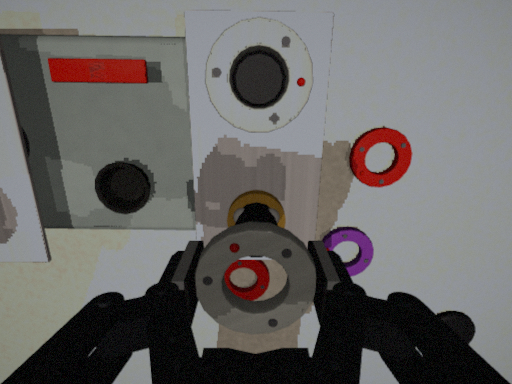

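View pics/n_q.png

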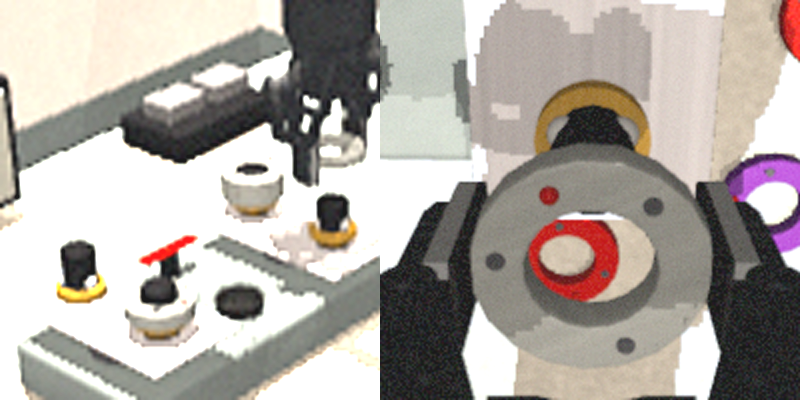

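Call:
move_arm(series=[{"dp": [-0.05,0,0],"turn": [0,0,0]},{"dp": [-0.1,0,0],"turn": [0,0,0]},{"dp": [-0.1,0,0],"turn": [0,0,0]},{"dp": [-0.1,0,0],"turn": [0,0,0]}])

```text
t: 9.62
position: [0.4652, -0.044, 0.1]
tcp_rot: [1.0, -0.0, 0.0, 0.0]
force: [-0.2, 0.1, -0.9]
grip_width: 0.0538
```

```bash
python3 -c "
from h import *
import time
o=get_obs(); print(o['position'])
fs=quick('o')
f=grab_frame('wrist'); f['obs']=get_obs(); print(f['obs']['position'])
pickle.dump(f,open('pics/o2_wrist.pkl','wb'))
a=cv2.resize(f['frame'][60:260,150:360],None,fx=3,fy=3,interpolation=2)
cv2.imwrite('pics/o_w.png',cv2.convertScaleAbs(a,alpha=1.6,beta=25))
"
```

```text
[ 0.4652     -0.04404257  0.09998228]
9.72 [ 0.4657 -0.0441  0.1003] [-0.17  0.03 -1.12] 0.0541 [ 1.2e-03 -2.0e-04 -1.0e+00]
[ 0.4655657  -0.04407933  0.1002255 ]
```

View pics/o_w.png

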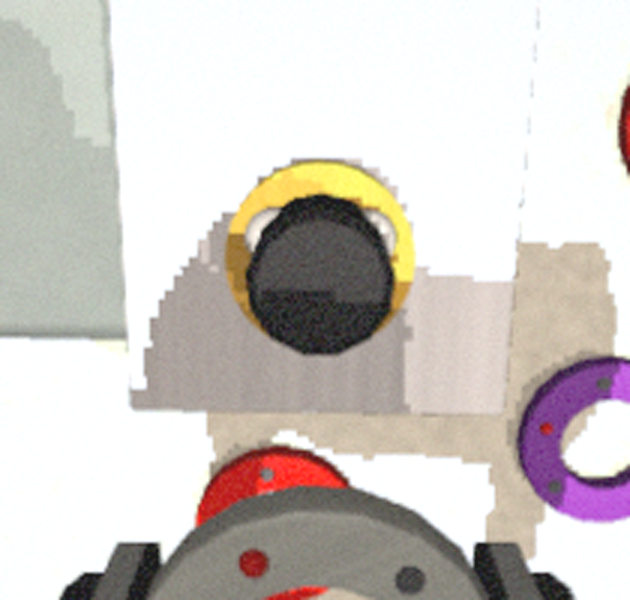

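```bash
cat > fp.py <<'E'
from h import *
def fitpost(f,c0,ztop,tag):
    p,s=fit_sil([f],[c0[0],c0[1],ztop-.002],.0,.014,zfix=ztop-.002,sgn=1,low_only=True,span=.003); print('post r14@-2mm',p.round(4),round(s,1))
    q,s=fit_sil([f],[c0[0],c0[1],ztop-.002],.0,.014,sgn=1,low_only=True,span=.003); print('post free z',q.round(4),round(s,1))
    # collar: silhouette (near-nadir half) r=20
    g=[prep(f)]; 
    C,_=cam(f)
    v=np.array(c0[:2])-C[:2]; phi=np.arctan2(v[1],v[0])+np.pi
    th=phi+np.linspace(-1.2,1.2,60)
    res=[]
    for z in np.arange(ztop-.036,ztop-.014,.001):
        m=min((minimize(lambda x:-edge(f,g[0],[x[0],x[1],z],.020,th,None),[c0[0]+a,c0[1]],method='Nelder-Mead',options=dict(initial_simplex=[[c0[0]+a,c0[1]],[c0[0]+a+.002,c0[1]],[c0[0]+a,c0[1]+.002]])) for a in (-.003,0,.003)),key=lambda m:m.fun)
        res.append((z,*m.x,-m.fun))
    for r in res[::2]: print('collar',np.round(r,4))
    cols=[(p,.014,(0,255,255))]
    best=max(res,key=lambda r:r[3]); cols.append((best[:3],.02,(0,255,0))) if False else None
    draw(f,cols,f'pics/{tag}_post.png',(150,60,360,260),3)
    return p
E
python3 -c "
from fp import *
f=load('o2_wrist'); fitpost(f,[.5153,-.0448],.116,'o2')"
```

```text
post r14@-2mm [ 0.5149 -0.0456  0.114 ] 20.0
post free z [ 0.5148 -0.0453  0.1095] 20.0
collar [ 0.08    0.5163 -0.0457 18.9255]
collar [ 0.082   0.5164 -0.0456 18.8613]
collar [ 0.084   0.5164 -0.0456 18.8188]
collar [ 0.086   0.5164 -0.0456 18.7152]
collar [ 0.088   0.5163 -0.0456 18.6726]
collar [ 0.09    0.5163 -0.0455 18.6217]
collar [ 0.092   0.5164 -0.0456 18.5256]
collar [ 0.094   0.5162 -0.0456 18.4903]
collar [ 0.096   0.5163 -0.0456 18.4157]
collar [ 0.098   0.5164 -0.0456 18.2359]
collar [ 0.1     0.5165 -0.0455 17.9778]
```

View pics/o2_post.png

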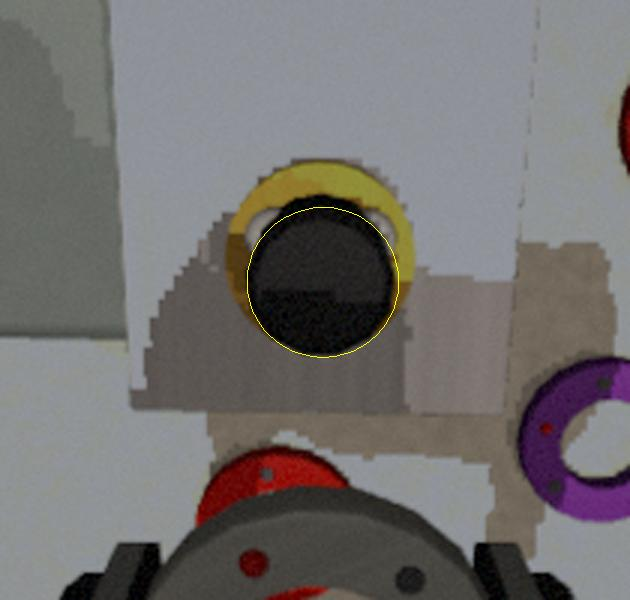

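```bash
sed -i 's/np.clip(d\*sgn,0,20)/np.clip(d*sgn,0,CL)/; s/np.clip(abs(d),0,20)/np.clip(abs(d),0,CL)/' h.py; sed -i '1i CL=60' h.py
python3 -c "
from h import *
fit=lambda f,c,z: fit_sil([f],[c[0],c[1],z],.0,.014,zfix=z,sgn=1,low_only=True,span=.003)
for t in ('d','e','f','k','l','o','o2'):
    f=load(t+'_wrist'); p,s=fit(f,[.5153,-.0448],.114); print(t,'post',p.round(4),round(s,1), 'rel',(p-f['obs']['position']).round(4))
# adapter in hand, relative to TCP
for t in ('l','m','n','o'):
    f=load(t+'_wrist'); T=f['obs']['position']
    for h,r,z0 in ((.01,.028,.061),):
        c,s=fit_sil([f],T+[0,0,z0],h,r,span=.003); print(t,'adapter',(c-T).round(4),round(s,1))
        c,s=fit_sil([f],T+[0,0,z0],h,r,span=.003,zfix=T[2]+.061); print(t,'adapter z fixed',(c-T).round(4),round(s,1))
f=load('n_wrist');T=f['obs']['position']
# bore top circle in n: bright/dark? use full circle abs
c,s,_=fitc([f],T+[0,0,.061],.015,span=.003); print('bore',(c-T).round(4),s)
c,s,_=fitc([f],T+[0,0,.061],.015,span=.003,z=T[2]+.061); print('bore',(c-T).round(4),s)
draw(f,[(c,.015,(0,255,0)),(c,.028,(0,255,255))],'pics/n_fit.png',(180,190,330,340),4)
f=load('o2_wrist');p,s=fit(f,[.5153,-.0448],.114)
draw(f,[(p,.014,(0,255,255))],'pics/o2_post.png',(200,100,310,200),5)
"
```

```text
d post [ 0.5158 -0.0451  0.114 ] 34.9 rel [-0.0016 -0.001  -0.0841]
e post [ 0.5156 -0.0451  0.114 ] 40.8 rel [-0.0058 -0.0036 -0.0331]
f post [ 0.5155 -0.0452  0.114 ] 49.3 rel [ 0.0033 -0.0007  0.0101]
k post [ 0.5156 -0.0454  0.114 ] 51.8 rel [ 0.0018 -0.0015  0.0751]
l post [ 0.5154 -0.0456  0.114 ] 47.6 rel [ 0.0009 -0.0018  0.0784]
o post [ 0.5153 -0.0452  0.114 ] 56.0 rel [ 0.0501 -0.0011  0.014 ]
o2 post [ 0.5153 -0.0451  0.114 ] 55.3 rel [ 0.0497 -0.0011  0.0138]
l adapter [-0.0024 -0.0004  0.0605] 69.4
l adapter z fixed [-0.0021 -0.0003  0.061 ] 68.7
m adapter [-0.0025 -0.0004  0.0602] 62.9
m adapter z fixed [-0.0021 -0.0004  0.061 ] 61.7
n adapter [-0.0028 -0.0005  0.0604] 64.0
n adapter z fixed [-0.0024 -0.0004  0.061 ] 63.3
o adapter [-0.0017 -0.0005  0.0611] 62.0
o adapter z fixed [-0.0018 -0.0005  0.061 ] 62.0
bore [ 0.0028 -0.0004  0.0677] 24.381823846450228
bore [-0.0021 -0.0003  0.061 ] 24.033450291290947
```

View pics/n_fit.png

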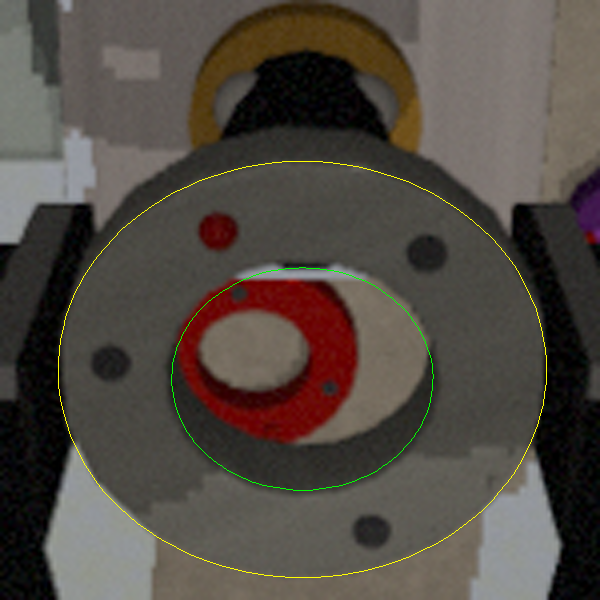

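View pics/o2_post.png

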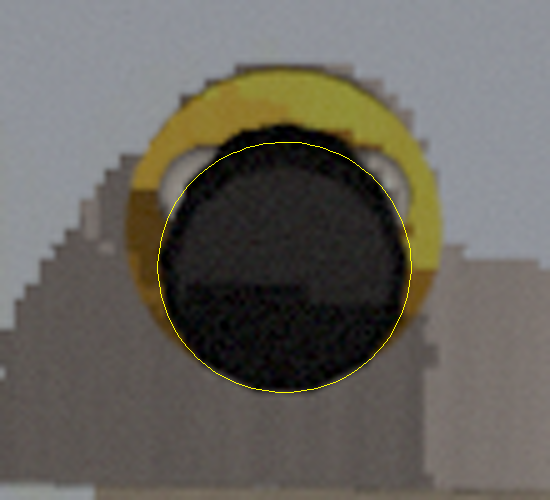

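Call:
move_arm(series=[{"dp": [0.04,0.09,0.03],"turn": [0,0,0]},{"dp": [0.09,0.19,0.03],"turn": [0,0,0]},{"dp": [0.14,0.29,0.024],"turn": [0,0,0]},{"dp": [0.185,0.388,0.024],"turn": [0,0,0]},{"dp": [0.185,0.388,0.024],"turn": [0,0,0]}])

```text
t: 10.4
position: [0.5594, 0.1537, 0.1123]
tcp_rot: [1.0, 0.002, 0.001, -0.001]
force: [-0.3, -0.5, -1.0]
grip_width: 0.0538
```

Call:
move_arm(series=[{"dp": [0,0,0],"turn": [0,0,0]},{"dp": [0,0,0],"turn": [0,0,0]}])

```text
t: 10.65
position: [0.5564, 0.1489, 0.1117]
tcp_rot: [1.0, -0.001, -0.001, 0.0]
force: [-0.3, -0.1, -1.9]
grip_width: 0.0535
```

```bash
python3 -c "
from h import *
fit=lambda f,c,z: fit_sil([f],[c[0],c[1],z],.0,.014,zfix=z,sgn=1,low_only=True,span=.003)
fs=quick('p');f=fs['wrist']
print(f['obs']['position'])
p,s=fit(f,[.608,.149],.126); print('post',p.round(4),round(s,1), 'rel',(p-f['obs']['position']).round(4))
q,s=fit_sil([f],[.608,.149,.126],0,.014,sgn=1,low_only=True,span=.003);print(q,s)
draw(f,[(p,.014,(0,255,255))],'pics/p_post.png',(150,60,360,260),3)
"
```

```text
10.75 [0.5566 0.1488 0.112 ] [ 0.12 -0.8  -1.84] 0.0533 [-5.e-04 -2.e-04 -1.e+00]
[0.55637761 0.14887808 0.11170585]
post [0.608  0.1536 0.126 ] 56.5 rel [0.0516 0.0047 0.0143]
[0.60933151 0.1534579  0.1304611 ] 56.681650928730186
```

View pics/p_post.png

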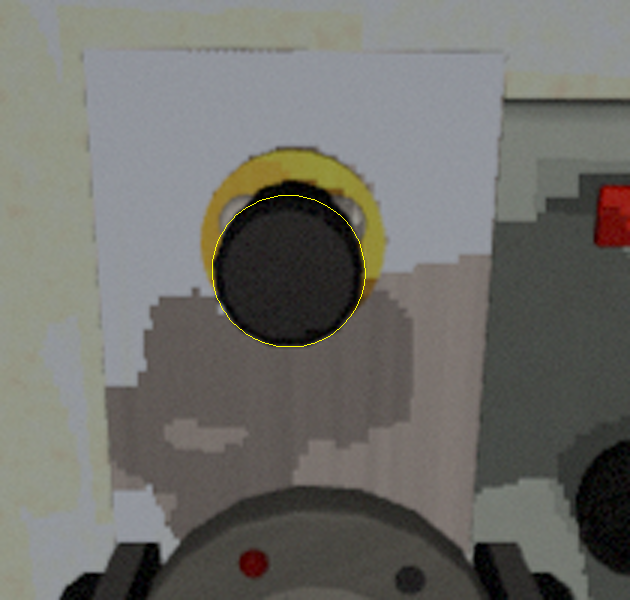

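View pics/p_side.png

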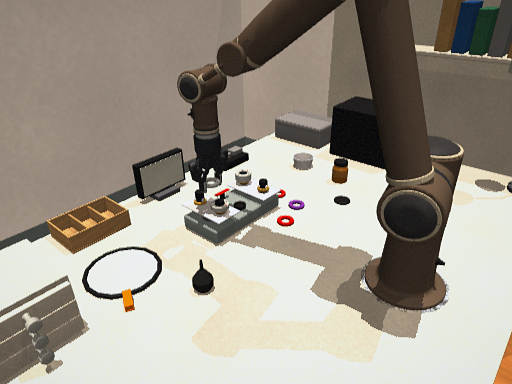

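Call:
move_arm(series=[{"dp": [0.05,0.006,0],"turn": [0,0,0]},{"dp": [0.1026,0.0114,0],"turn": [0,0,0]},{"dp": [0.1026,0.0114,-0.04],"turn": [0,0,0]},{"dp": [0.1026,0.0114,-0.04],"turn": [0,0,0]},{"dp": [0.1026,0.0114,-0.04],"turn": [0,0,0]}])

```text
t: 11.38
position: [0.6063, 0.1552, 0.0909]
tcp_rot: [1.0, -0.0, -0.002, 0.0]
force: [-0.4, 0.5, -0.5]
grip_width: 0.0537
```

```bash
python3 -c "
from h import *
fs=quick('q')
fr=[grab_frame('wrist') for _ in range(1)]
o=get_obs();print(o['position'],o['force'])
f=fs['wrist'];T=f['obs']['position']
c,s=fit_sil([f],T+[0,0,.061],.01,.028,span=.003); print('adapter',(c-T).round(4),round(s,1))
"
```

```text
11.47 [0.6076 0.1556 0.0921] [ 0.38  0.7  -0.79] 0.0534 [-4.e-04 -0.e+00 -1.e+00]
[0.60800274 0.15573689 0.09243973] [-0.7136676  -0.58736886 -1.44034455]
adapter [-0.0023 -0.0005  0.0602] 67.5
```

View pics/q_q.png

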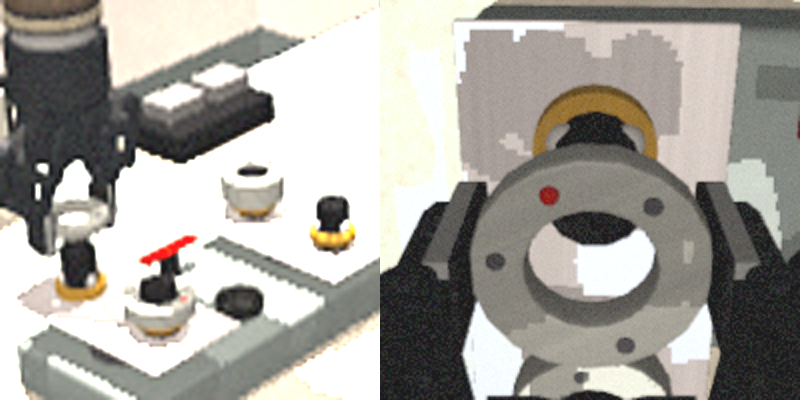

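Call:
move_arm(series=[{"dp": [0,-0.0024,-0.014],"turn": [0,0,0]},{"dp": [0,-0.0024,-0.024],"turn": [0,0,0]},{"dp": [0,-0.0024,-0.034],"turn": [0,0,0]},{"dp": [0,-0.0024,-0.04],"turn": [0,0,0]},{"dp": [0,-0.0024,-0.04],"turn": [0,0,0]}])

```text
t: 12.15
position: [0.608, 0.1545, 0.0716]
tcp_rot: [1.0, 0.0, -0.0, 0.0]
force: [-0.7, 0.0, -1.2]
grip_width: 0.0538
```

```bash
python3 -c "
from h import *
o=get_obs();print(o['position'],o['force'])
fs=quick('r')
o=get_obs();print(o['position'],o['force'],o['ft_torque'])
"
```

```text
[0.60798618 0.15448911 0.07155925] [-0.73640229  0.0036793  -1.1642406 ]
12.25 [0.6084 0.1546 0.0721] [ 0.39  0.38 -1.06] 0.0536 [ 1.e-04  0.e+00 -1.e+00]
[0.60842561 0.15456755 0.07210445] [ 0.39317176  0.37843957 -1.06025866] [-0.03836639  0.00493019  0.05351397]
```

View pics/r_q.png

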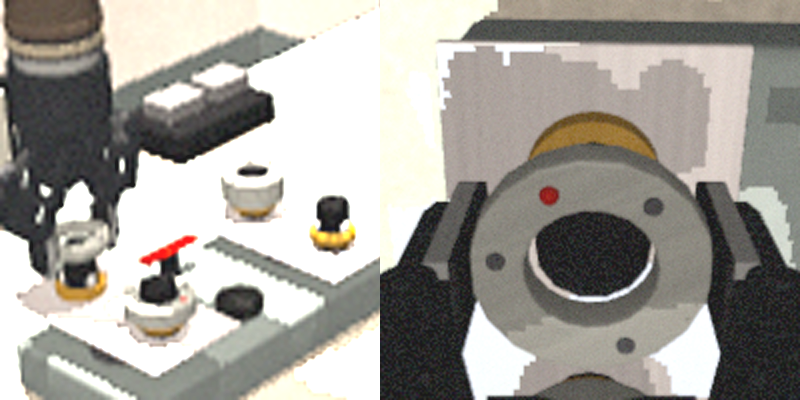

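```bash
python3 -c "
from h import *
for t,p in (('o2',(.5153,-.0451)),('p',(.608,.1536))):
    f=load(t+'_wrist'); g=prep(f); C,_=cam(f); base=.074 if t=='o2' else .086
    v=np.array(p)-C[:2]; phi=np.arctan2(v[1],v[0])+np.pi; th=phi+np.linspace(-1.3,1.3,80)
    bgr=f['frame'].astype(float)
    sat=cv2.GaussianBlur(bgr[:,:,2]-bgr[:,:,0],(0,0),.8)
    r=[(round(z-base,4),round(-edge(f,sat,[p[0],p[1],z],.02,th,-1)*-1,1)) for z in np.arange(base+.004,base+.030,.001)]
    print(t,r)
    # also free fit of circle in sat with z scan
    for z in (base+.010,base+.014,base+.018):
        m=minimize(lambda x:-edge(f,sat,[x[0],x[1],z],.02,th,-1),p,method='Nelder-Mead',options=dict(initial_simplex=[p,(p[0]+.003,p[1]),(p[0],p[1]+.003)])); print(z-base,m.x.round(4),m.fun)
"
```

```text
o2 [(np.float64(0.004), np.float64(53.5)), (np.float64(0.005), np.float64(55.0)), (np.float64(0.006), np.float64(56.4)), (np.float64(0.007), np.float64(57.7)), (np.float64(0.008), np.float64(58.8)), (np.float64(0.009), np.float64(59.4)), (np.float64(0.01), np.float64(59.6)), (np.float64(0.011), np.float64(59.8)), (np.float64(0.012), np.float64(59.9)), (np.float64(0.013), np.float64(59.9)), (np.float64(0.014), np.float64(59.9)), (np.float64(0.015), np.float64(59.8)), (np.float64(0.016), np.float64(59.7)), (np.float64(0.017), np.float64(59.7)), (np.float64(0.018), np.float64(59.6)), (np.float64(0.019), np.float64(59.5)), (np.float64(0.02), np.float64(59.3)), (np.float64(0.021), np.float64(59.2)), (np.float64(0.022), np.float64(59.0)), (np.float64(0.023), np.float64(58.8)), (np.float64(0.024), np.float64(58.3)), (np.float64(0.025), np.float64(57.4)), (np.float64(0.026), np.float64(56.3)), (np.float64(0.027), np.float64(54.9)), (np.float64(0.028), np.float64(53.3)), (np.float64(0.029), np.float64(51.6))]
0.009999999999999995 [ 0.5151 -0.0449] -59.97889247163132
0.013999999999999999 [ 0.5
[... 546 characters left out ...]
at64(60.0)), (np.float64(0.016), np.float64(60.0)), (np.float64(0.017), np.float64(60.0)), (np.float64(0.018), np.float64(59.7)), (np.float64(0.019), np.float64(59.2)), (np.float64(0.02), np.float64(58.4)), (np.float64(0.021), np.float64(57.2)), (np.float64(0.022), np.float64(55.8)), (np.float64(0.023), np.float64(54.2)), (np.float64(0.024), np.float64(52.5)), (np.float64(0.025), np.float64(50.7)), (np.float64(0.026), np.float64(48.8)), (np.float64(0.027), np.float64(46.8)), (np.float64(0.028), np.float64(44.8)), (np.float64(0.029), np.float64(42.9))]
0.009999999999999995 [0.608  0.1536] -60.0
0.013999999999999999 [0.608  0.1536] -60.0
0.018000000000000002 [0.6081 0.1536] -59.807028920485706
```

```bash
python3 -c "
import h
from h import *
h.CL=500
for t,p in (('o2',(.5153,-.0451)),('p',(.608,.1536))):
    f=load(t+'_wrist'); C,_=cam(f); base=.074 if t=='o2' else .086
    v=np.array(p)-C[:2]; phi=np.arctan2(v[1],v[0])+np.pi; th=phi+np.linspace(-1.3,1.3,80)
    bgr=f['frame'].astype(float)
    sat=cv2.GaussianBlur(bgr[:,:,2]-bgr[:,:,0],(0,0),.8)
    r=[(round(z-base,4),round(edge(f,sat,[p[0],p[1],z],.02,th,-1),1)) for z in np.arange(base+.004,base+.030,.002)]
    print(t,*[(float(a),float(b)) for a,b in r])
    m=[ (minimize(lambda x:-edge(f,sat,[x[0],x[1],z],.02,th,-1),p,method='Nelder-Mead',options=dict(initial_simplex=[p,(p[0]+.002,p[1]),(p[0],p[1]+.002)])),z) for z in np.arange(base+.006,base+.026,.002)]
    for q,z in m: print(round(z-base,3),q.x.round(4),round(q.fun,1))
"
```

```text
o2 (0.004, 58.1) (0.006, 61.8) (0.008, 65.2) (0.01, 68.2) (0.012, 70.6) (0.014, 72.3) (0.016, 73.3) (0.018, 73.5) (0.02, 72.5) (0.022, 70.6) (0.024, 68.0) (0.026, 64.7) (0.028, 60.7)
0.006 [ 0.5147 -0.0451] -71.0
0.008 [ 0.5148 -0.0451] -72.1
0.01 [ 0.5149 -0.0451] -73.1
0.012 [ 0.5149 -0.0451] -73.7
0.014 [ 0.5151 -0.0452] -74.1
0.016 [ 0.5152 -0.0451] -74.0
0.018 [ 0.5152 -0.0451] -73.6
0.02 [ 0.5154 -0.0452] -72.7
0.022 [ 0.5155 -0.0452] -71.3
0.024 [ 0.5156 -0.0451] -69.5
p (0.004, 74.5) (0.006, 76.2) (0.008, 77.5) (0.01, 78.0) (0.012, 77.7) (0.014, 76.4) (0.016, 74.5) (0.018, 71.8) (0.02, 68.5) (0.022, 64.7) (0.024, 60.3) (0.026, 55.9) (0.028, 51.2)
0.006 [0.6077 0.1536] -78.5
0.008 [0.6078 0.1536] -78.6
0.01 [0.6079 0.1536] -78.3
0.012 [0.608  0.1536] -77.7
0.014 [0.6081 0.1535] -76.7
0.016 [0.6081 0.1535] -75.2
0.018 [0.6082 0.1535] -73.3
0.02 [0.6083 0.1534] -71.1
0.022 [0.6084 0.1533] -68.7
0.024 [0.6085 0.1533] -66.3
```

Call:
move_arm(series=[{"dp": [0,0,-0.008],"turn": [0,0,0]},{"dp": [0,0,-0.016],"turn": [0,0,0]},{"dp": [0,0,-0.024],"turn": [0,0,0]},{"dp": [0,0,-0.032],"turn": [0,0,0]},{"dp": [0,0,-0.032],"turn": [0,0,0]}])

```text
t: 12.88
position: [0.6079, 0.1545, 0.0554]
tcp_rot: [1.0, 0.0, -0.0, 0.0]
force: [-0.7, -0.7, -0.9]
grip_width: 0.0537
```

```bash
python3 -c "
from h import *
fs=quick('s')
o=get_obs();print(o['position'],o['force'],o['ft_torque'])
a=cv2.resize(fs['side']['frame'][160:240,170:270],None,fx=7,fy=7,interpolation=2)
cv2.imwrite('pics/s_s.png',cv2.convertScaleAbs(a,alpha=1.4,beta=25))
"
```

```text
12.97 [0.6083 0.1545 0.056 ] [-1.    0.6  -1.35] 0.054 [-1.e-04 -0.e+00 -1.e+00]
[0.60830928 0.15452545 0.05597141] [-1.00367399  0.59844845 -1.34726378] [0.00138123 0.02870803 0.02471929]
```

View pics/s_s.png

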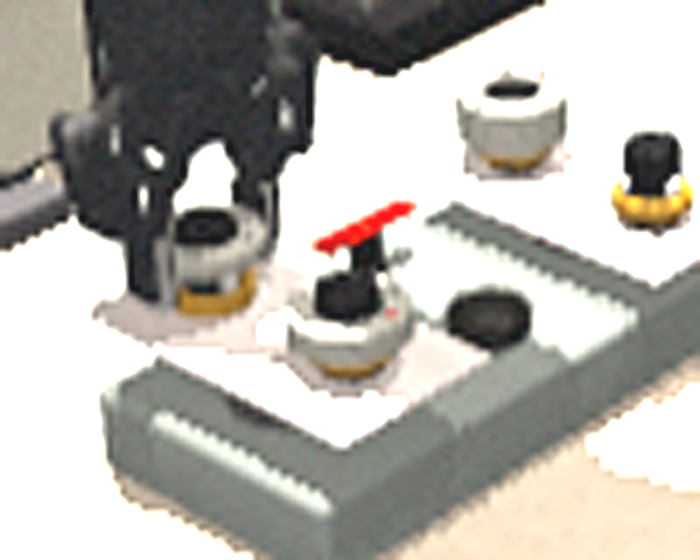

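View pics/s_q.png

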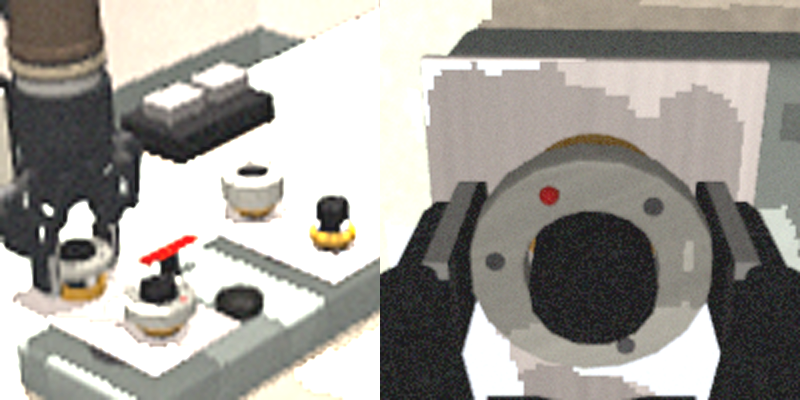

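Call:
move_arm(series=[{"dp": [0,0,0],"turn": [0,0,0]},{"dp": [0,0,0],"turn": [0,0,0]},{"dp": [0,0,0],"turn": [0,0,0]},{"dp": [0,0,0],"turn": [0,0,0]}], grip=0.85)

```text
t: 13.48
position: [0.6085, 0.1545, 0.0563]
tcp_rot: [1.0, -0.0, 0.0, -0.0]
force: [0.1, 0.1, -0.1]
grip_width: 0.0728
```

Call:
move_arm(series=[{"dp": [0,0,0.03],"turn": [0,0,0]},{"dp": [0,0,0.06],"turn": [0,0,0]},{"dp": [0,0,0.08],"turn": [0,0,0]},{"dp": [0,0,0.08],"turn": [0,0,0]}])

```text
t: 13.98
position: [0.6097, 0.1548, 0.0981]
tcp_rot: [1.0, 0.0, 0.002, -0.0]
force: [0.3, -0.1, -0.2]
grip_width: 0.0728
```

```bash
python3 -c "
from h import *
fs=quick('t')
o=get_obs();print(o['position'],o['force'],o['ft_torque'])
a=cv2.resize(fs['side']['frame'][160:240,170:270],None,fx=7,fy=7,interpolation=2)
cv2.imwrite('pics/t_s.png',cv2.convertScaleAbs(a,alpha=1.4,beta=25))
"
```

```text
14.07 [0.6083 0.1545 0.0963] [-0.67 -0.14 -0.55] 0.0727 [ 2.e-04  0.e+00 -1.e+00]
[0.60825469 0.15450497 0.09627968] [-0.67050314 -0.14349458 -0.54922482] [ 0.01229051 -0.02317507  0.01784729]
```

View pics/t_s.png

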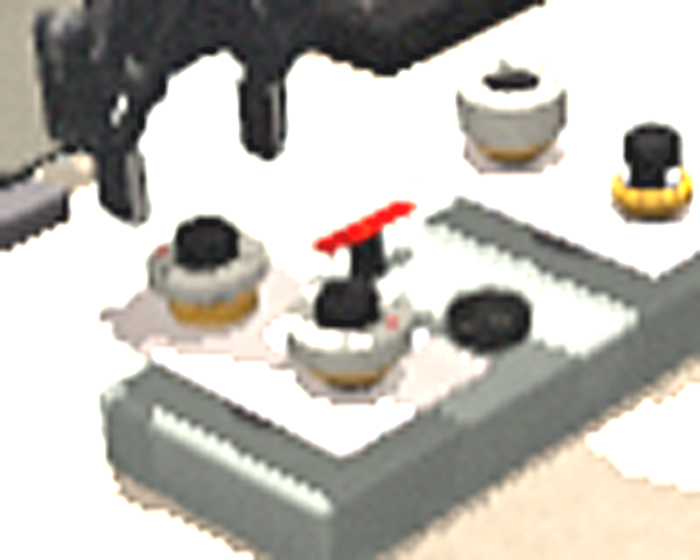

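View pics/t_wrist.png

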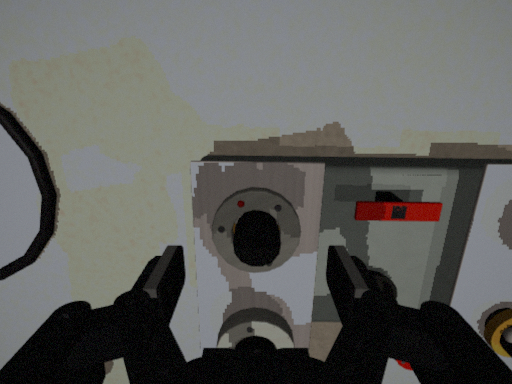

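Call:
move_arm(series=[{"dp": [-0.0004,0,-0.006],"turn": [0,0,0]},{"dp": [-0.0004,0,-0.006],"turn": [0,0,0]},{"dp": [-0.0004,0,-0.006],"turn": [0,0,0]},{"dp": [-0.0004,0,-0.006],"turn": [0,0,0]}], grip=0.47)

```text
t: 14.58
position: [0.6081, 0.1545, 0.0929]
tcp_rot: [1.0, 0.0, -0.0, 0.0]
force: [-0.0, -0.4, 1.4]
grip_width: 0.0404
```

```bash
python3 -c "
from h import *
fs=quick('u')
f=fs['wrist']
o=get_obs();print(o['position'],o['force'],o['ft_torque'])
a=cv2.resize(fs['side']['frame'][160:240,170:270],None,fx=7,fy=7,interpolation=2)
cv2.imwrite('pics/u_s.png',cv2.convertScaleAbs(a,alpha=1.4,beta=25))
f2=load('t_wrist')
for n,g in (('t',f2),('u',f)):
    c,s=fit_sil([g],[.607,.1545,.107],.01,.028,span=.003); print(n,'adapter',c.round(4),round(s,1))
    p,s=fit_sil([g],[.608,.1536,.120],0,.014,zfix=.120,sgn=1,low_only=True,span=.003); print(n,'post',p.round(4),round(s,1))
"
```

```text
14.68 [0.6081 0.1546 0.093 ] [-0.08  0.33  0.35] 0.0399 [-0.e+00  1.e-04 -1.e+00]
[0.60814726 0.15455247 0.0930481 ] [-0.07699753  0.3328066   0.35384859] [-0.05925363  0.0415156   0.01494412]
t adapter [0.6073 0.1541 0.1056] 49.9
t post [0.607  0.1536 0.12  ] 49.2
u adapter [0.6072 0.1542 0.1049] 56.4
u post [0.6074 0.1536 0.12  ] 53.0
```

View pics/u_s.png

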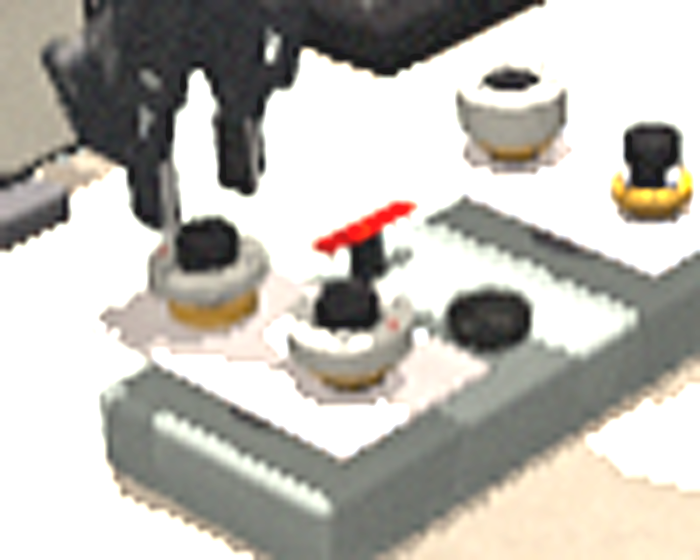

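View pics/u_q.png

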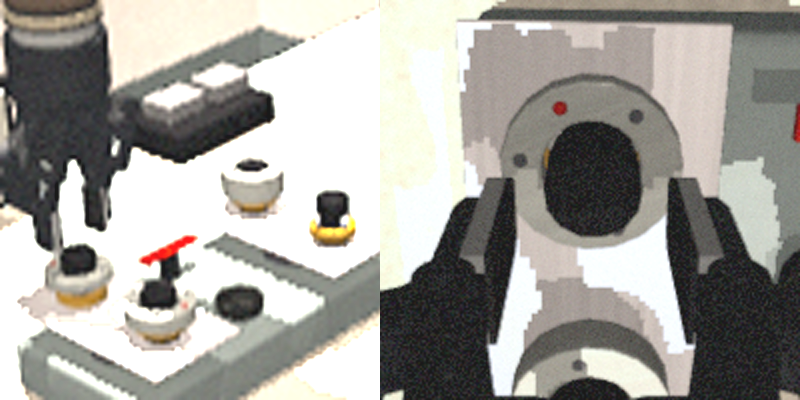

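Call:
move_arm(series=[{"dp": [0,0,-0.012],"turn": [0,0,0]},{"dp": [0,0,-0.024],"turn": [0,0,0]},{"dp": [0,0,-0.034],"turn": [0,0,0]},{"dp": [0,0,-0.034],"turn": [0,0,0]}])

```text
t: 15.18
position: [0.6074, 0.1544, 0.0751]
tcp_rot: [1.0, -0.0, -0.001, 0.0]
force: [0.5, 0.9, 0.4]
grip_width: 0.0401
```

```bash
python3 -c "
from h import *
fs=quick('v')
f=fs['wrist']
o=get_obs();print(o['position'],o['force'],o['ft_torque'])
a=cv2.resize(fs['side']['frame'][160:240,170:270],None,fx=7,fy=7,interpolation=2)
cv2.imwrite('pics/v_s.png',cv2.convertScaleAbs(a,alpha=1.4,beta=25))
"
```

```text
15.28 [0.6081 0.1545 0.0759] [-0.58  0.8   1.09] 0.0403 [-2.e-04 -0.e+00 -1.e+00]
[0.60806116 0.15453111 0.07592482] [-0.57502128  0.80193488  1.09306283] [-0.01413128  0.07848898  0.01239149]
```

View pics/v_s.png

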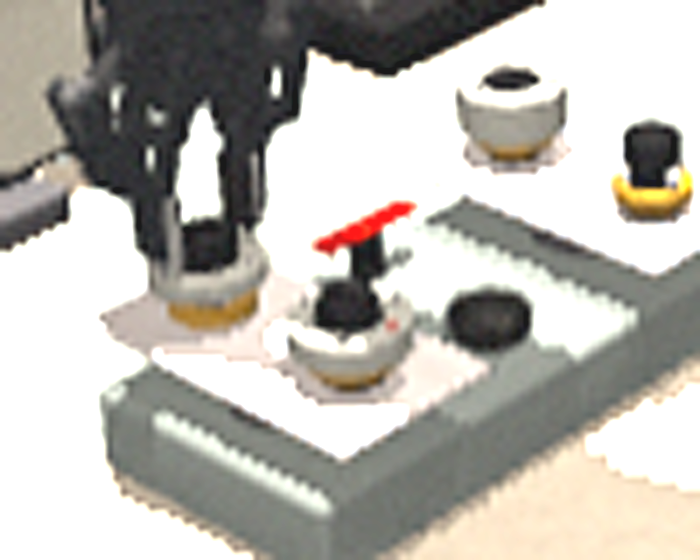

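View pics/v_q.png

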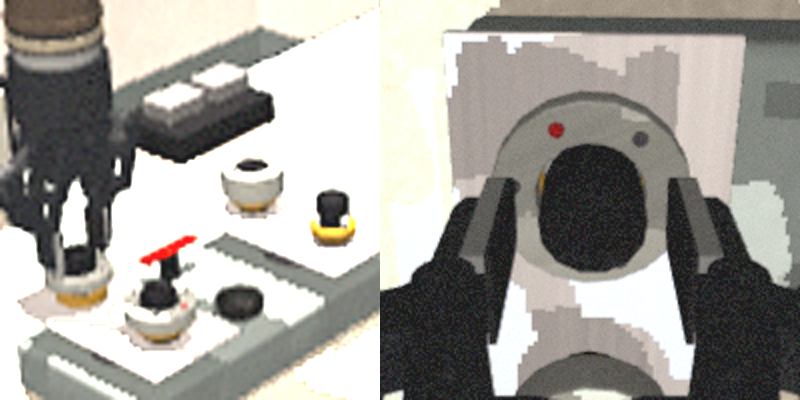

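Call:
move_arm(series=[{"dp": [0,0,-0.004],"turn": [0,0,0]},{"dp": [0,0,-0.008],"turn": [0,0,0]},{"dp": [0,0,-0.012],"turn": [0,0,0]},{"dp": [0,0,-0.016],"turn": [0,0,0]},{"dp": [0,0,-0.016],"turn": [0,0,0]}])

```text
t: 15.9
position: [0.608, 0.1545, 0.0679]
tcp_rot: [1.0, 0.0, -0.0, 0.0]
force: [0.0, -0.3, -0.3]
grip_width: 0.0399
```

Call:
move_arm(series=[{"dp": [0,0,-0.004],"turn": [0,0,0]},{"dp": [0,0,-0.008],"turn": [0,0,0]},{"dp": [0,0,-0.008],"turn": [0,0,0]}])

```text
t: 16.27
position: [0.6081, 0.1545, 0.0639]
tcp_rot: [1.0, 0.0, -0.0, 0.0]
force: [-1.1, -1.0, 0.1]
grip_width: 0.04
```

```bash
python3 -c "
from h import *
fs=quick('w')
f=fs['wrist']
o=get_obs();print(o['position'],o['force'],o['ft_torque'])
a=cv2.resize(fs['side']['frame'][160:240,170:270],None,fx=7,fy=7,interpolation=2)
cv2.imwrite('pics/w_s.png',cv2.convertScaleAbs(a,alpha=1.4,beta=25))
"
```

```text
16.38 [0.6081 0.1545 0.0639] [ 0.14 -0.83  1.37] 0.0403 [-1.e-04 -0.e+00 -1.e+00]
[0.60806509 0.15449445 0.06392593] [ 0.14360237 -0.83190763  1.36638971] [-0.08470415  0.01358252 -0.09315952]
```

View pics/w_s.png

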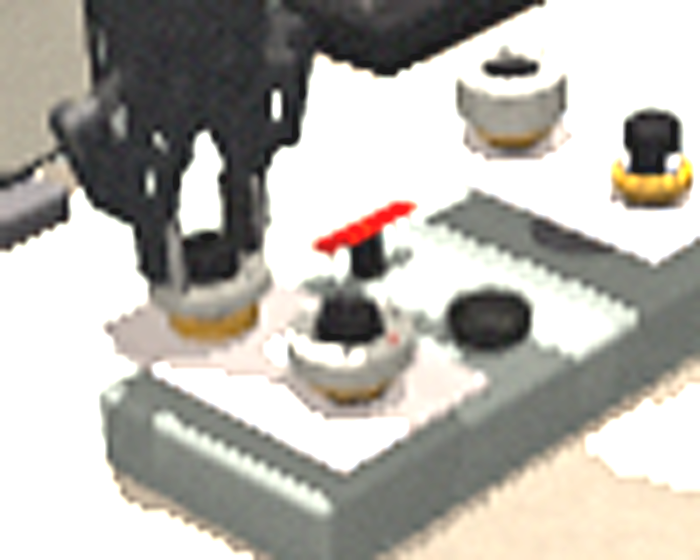

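Call:
move_arm(series=[{"dp": [0,0,-0.002],"turn": [0,0,0]},{"dp": [0,0,-0.003],"turn": [0,0,0]},{"dp": [0,0,-0.004],"turn": [0,0,0]},{"dp": [0,0,-0.004],"turn": [0,0,0]}])

```text
t: 16.88
position: [0.6083, 0.1545, 0.0633]
tcp_rot: [1.0, 0.0, 0.0, 0.0]
force: [-3.4, -0.4, 5.9]
grip_width: 0.0403
```

Call:
move_arm(series=[{"dp": [0,0,-0.001],"turn": [0,0,0]},{"dp": [0,0,-0.002],"turn": [0,0,0]}])

```text
t: 17.12
position: [0.6085, 0.1545, 0.0631]
tcp_rot: [1.0, 0.0, 0.0, 0.0]
force: [-3.4, -1.2, 10.7]
grip_width: 0.0403
```

Call:
move_arm(series=[{"dp": [0,0,-0.0005],"turn": [0,0,0]},{"dp": [0,0,-0.001],"turn": [0,0,0]}])

```text
t: 17.38
position: [0.6085, 0.1545, 0.0628]
tcp_rot: [1.0, 0.0, 0.0, 0.0]
force: [-3.4, -1.4, 10.8]
grip_width: 0.0402
```

```bash
python3 -c "
from h import *
o=get_obs();print(o['t'],o['position'],o['force'],o['ft_torque'])
fs=quick('x')
o=get_obs();print(o['position'],o['force'],o['ft_torque'])
a=cv2.resize(fs['side']['frame'][160:240,170:270],None,fx=7,fy=7,interpolation=2)
cv2.imwrite('pics/x_s.png',cv2.convertScaleAbs(a,alpha=1.4,beta=25))
"
```

```text
17.375 [0.60846235 0.15449013 0.0627735 ] [-3.36244611 -1.38561542 10.79470861] [-0.23038794  0.76151309  0.01344594]
17.48 [0.6085 0.1545 0.0628] [-3.85 -1.04  9.4 ] 0.0402 [ 5.e-04 -1.e-04 -1.e+00]
[0.60854278 0.15454017 0.06275767] [-3.84856738 -1.04038158  9.40312777] [-0.19736799  0.69306368  0.02822217]
```

View pics/x_s.png

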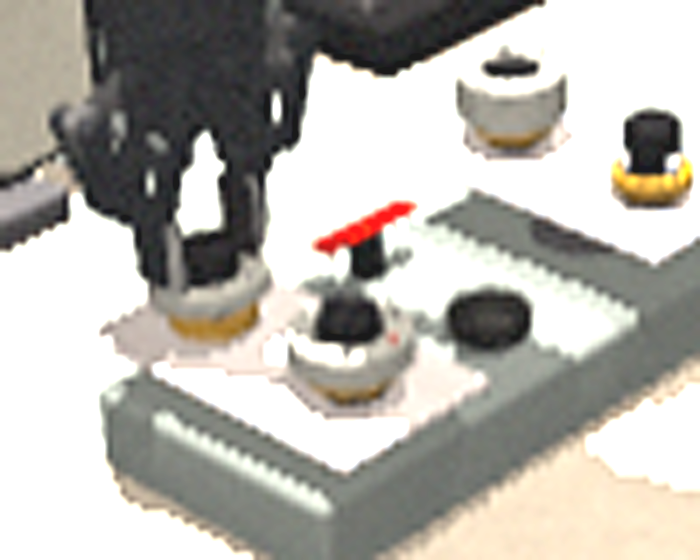

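View pics/x_q.png

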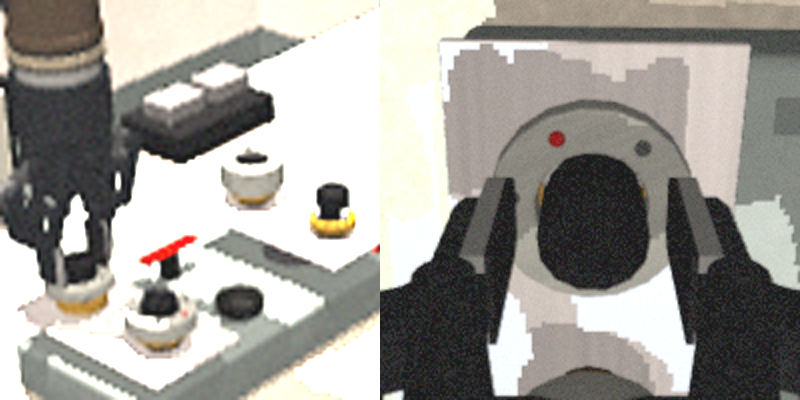

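Call:
move_arm(series=[{"dp": [-0.0005,0,-0.001],"turn": [0,0,0]},{"dp": [-0.001,0,-0.001],"turn": [0,0,0]}])

```text
t: 17.73
position: [0.6085, 0.1545, 0.0622]
tcp_rot: [1.0, 0.0, 0.001, -0.0]
force: [-3.0, -0.8, 8.7]
grip_width: 0.0401
```

Call:
move_arm(series=[{"dp": [0,0,-0.0005],"turn": [0,0,0]},{"dp": [0,0,-0.0005],"turn": [0,0,0]}])

```text
t: 17.98
position: [0.6085, 0.1546, 0.0619]
tcp_rot: [1.0, 0.0, 0.001, -0.0]
force: [-2.1, -1.5, 9.6]
grip_width: 0.0397
```

Call:
move_arm(series=[{"dp": [0,0,-0.001],"turn": [0,0,0]},{"dp": [0,0,-0.001],"turn": [0,0,0]}])

```text
t: 18.23
position: [0.6084, 0.1546, 0.0606]
tcp_rot: [1.0, 0.0, 0.001, -0.0]
force: [-0.1, -0.1, 5.4]
grip_width: 0.0401
```

Call:
move_arm(series=[{"dp": [0,0,-0.001],"turn": [0,0,0]},{"dp": [0,0,-0.001],"turn": [0,0,0]}])

```text
t: 18.48
position: [0.6078, 0.1547, 0.0588]
tcp_rot: [1.0, -0.0, 0.0, -0.0]
force: [0.2, -0.7, 2.5]
grip_width: 0.0401
```

Call:
move_arm(series=[{"dp": [0,0,-0.002],"turn": [0,0,0]},{"dp": [0,0,-0.004],"turn": [0,0,0]},{"dp": [0,0,-0.004],"turn": [0,0,0]}])

```text
t: 18.85
position: [0.6074, 0.1546, 0.0563]
tcp_rot: [1.0, -0.0, -0.0, -0.0]
force: [0.6, 0.3, 1.0]
grip_width: 0.0405
```

Call:
move_arm(series=[{"dp": [0,0,-0.002],"turn": [0,0,0]},{"dp": [0,0,-0.002],"turn": [0,0,0]}])

```text
t: 19.1
position: [0.6074, 0.1545, 0.0555]
tcp_rot: [1.0, -0.0, -0.0, -0.0]
force: [-0.5, 0.3, 0.4]
grip_width: 0.0398
```

```bash
python3 -c "
from h import *
fs=quick('y')
f=fs['wrist']
c,s=fit_sil([f],[.607,.1545,.095],.01,.028,span=.004); print('adapter',c.round(4),round(s,1))
a=cv2.resize(fs['side']['frame'][160:240,170:270],None,fx=7,fy=7,interpolation=2)
cv2.imwrite('pics/y_s.png',cv2.convertScaleAbs(a,alpha=1.4,beta=25))
"
```

```text
19.2 [0.6074 0.1545 0.0556] [-0.89 -0.09  1.54] 0.0402 [-3.e-04 -1.e-04 -1.e+00]
adapter [0.6083 0.154  0.0958] 58.7
```

View pics/y_s.png

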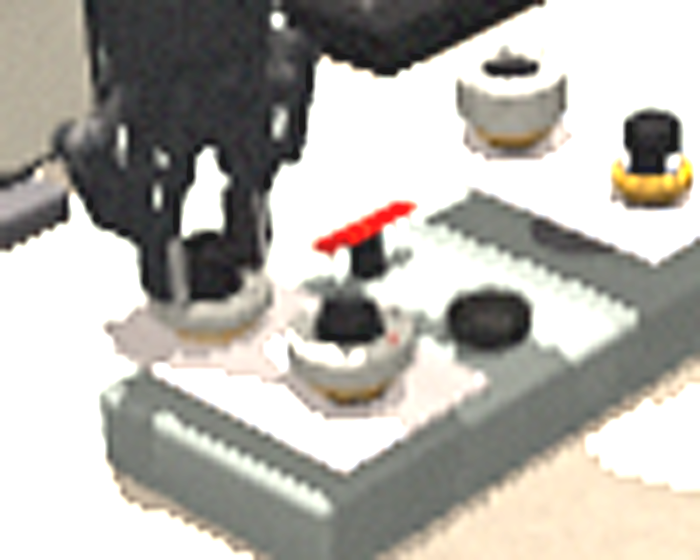

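View pics/y_q.png

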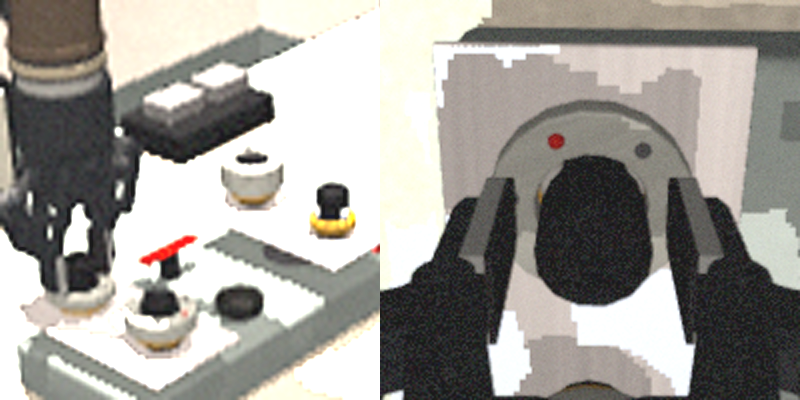

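Call:
move_arm(series=[{"dp": [0,0,-0.002],"turn": [0,0,0]},{"dp": [0,0,-0.003],"turn": [0,0,0]},{"dp": [0,0,-0.003],"turn": [0,0,0]}])

```text
t: 19.58
position: [0.6075, 0.1545, 0.0555]
tcp_rot: [1.0, 0.0, -0.0, 0.0]
force: [-2.4, -1.0, 6.7]
grip_width: 0.0403
```

Call:
move_arm(series=[{"dp": [0,0,-0.002],"turn": [0,0,0]},{"dp": [0,0,-0.002],"turn": [0,0,0]}])

```text
t: 19.82
position: [0.6075, 0.1545, 0.0554]
tcp_rot: [1.0, 0.0, -0.0, 0.0]
force: [-4.4, -0.9, 11.2]
grip_width: 0.04
```

Call:
move_arm(series=[{"dp": [0,0,-0.002],"turn": [0,0,0]},{"dp": [0,0,-0.002],"turn": [0,0,0]}])

```text
t: 20.08
position: [0.6075, 0.1545, 0.0553]
tcp_rot: [1.0, 0.0, -0.0, 0.0]
force: [-5.8, -1.0, 14.9]
grip_width: 0.04
```

Call:
move_arm(series=[{"dp": [0,0,-0.0012],"turn": [0,0,0]},{"dp": [0,0,-0.0024],"turn": [0,0,0]}])

```text
t: 20.32
position: [0.6076, 0.1545, 0.0553]
tcp_rot: [1.0, 0.0, -0.001, 0.0]
force: [-9.2, -1.2, 21.7]
grip_width: 0.0405
```

Call:
move_arm(series=[{"dp": [0,0,0],"turn": [0,0,0]},{"dp": [0,0,0],"turn": [0,0,0]}])

```text
t: 20.58
position: [0.6076, 0.1545, 0.0553]
tcp_rot: [1.0, 0.0, -0.0, 0.0]
force: [-8.6, -1.6, 20.5]
grip_width: 0.0398
```

Call:
move_arm(series=[{"dp": [0,0,0.004],"turn": [0,0,0]},{"dp": [0,0,0.01],"turn": [0,0,0]},{"dp": [0,0,0.02],"turn": [0,0,0]},{"dp": [0,0,0.04],"turn": [0,0,0]},{"dp": [0,0,0.06],"turn": [0,0,0]}])

```text
t: 21.2
position: [0.6077, 0.1545, 0.0816]
tcp_rot: [1.0, -0.0, -0.0, 0.0]
force: [-0.3, 0.2, -0.4]
grip_width: 0.0402
```

Call:
move_arm(series=[{"dp": [-0.01,0,0.06],"turn": [0,0,0]},{"dp": [-0.04,-0.01,0.12],"turn": [0,0,0]},{"dp": [-0.08,-0.04,0.15],"turn": [0,0,0]},{"dp": [-0.08,-0.04,0.15],"turn": [0,0,0]}])

```text
t: 21.7
position: [0.5681, 0.1342, 0.1583]
tcp_rot: [1.0, -0.0, 0.002, -0.0]
force: [0.1, 0.6, -0.9]
grip_width: 0.0402
```

```bash
python3 -c "
from h import *
fs=quick('z')
f=fs['wrist']
C=[('b',(0,0,0))]
z0=None
for n,p,h in (('thin',(.608,.154,.098),.01),('mid',(.518,.156,.110),.015)):
    c,s=fit_sil([f],p,h,.028,span=.004); print(n,c.round(4),round(s,1))
a=cv2.resize(fs['side']['frame'][155:245,170:280],None,fx=6.5,fy=6.5,interpolation=2)
cv2.imwrite('pics/z_s.png',cv2.convertScaleAbs(a,alpha=1.4,beta=25))
"
```

```text
21.8 [0.5681 0.1347 0.1565] [-0.2  -0.35  0.3 ] 0.0403 [ 1.4e-03  4.0e-04 -1.0e+00]
thin [0.6089 0.1538 0.0967] 42.1
mid [0.5147 0.155  0.1034] 38.5
```

View pics/z_s.png

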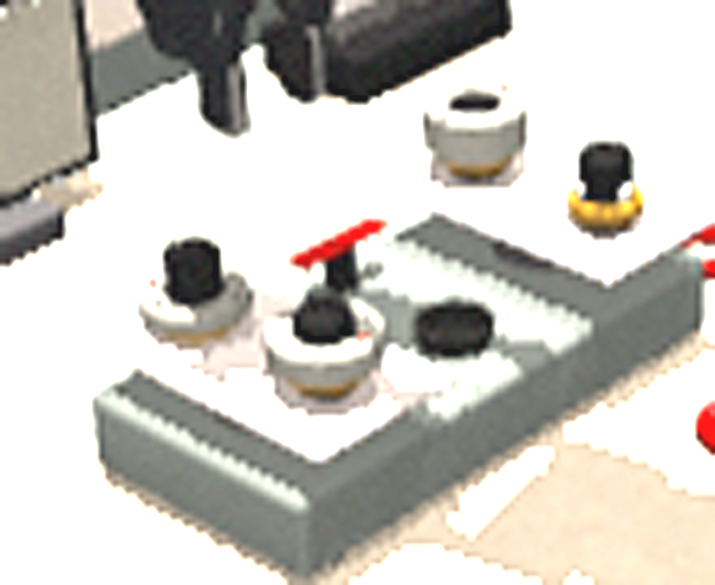

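View pics/z_wrist.png

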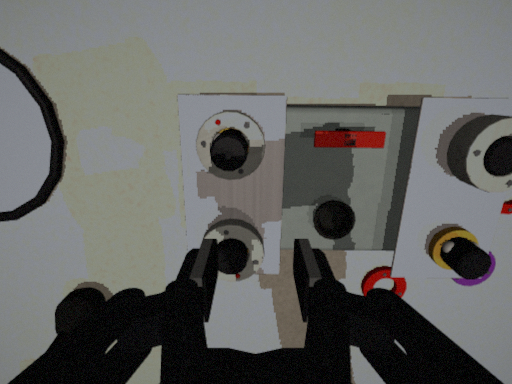

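Call:
move_arm(series=[{"dp": [-0.03,-0.08,0.1],"turn": [0,0,0]},{"dp": [-0.06,-0.17,0.17],"turn": [0,0,0]},{"dp": [-0.06,-0.17,0.17],"turn": [0,0,0]},{"dp": [-0.06,-0.17,0.17],"turn": [0,0,0]}])

```text
t: 22.3
position: [0.5376, 0.05, 0.2401]
tcp_rot: [1.0, -0.0, -0.001, -0.0]
force: [-0.2, 0.3, -0.4]
grip_width: 0.0402
```

```bash
python3 -c "
from h import *
fs=look(['wrist','scene','side'],'A');f=fs['wrist'];print(f['obs']['position'],f['obs']['t'],f['obs']['force'])
# post-top height: fit post silhouettes in side and scene cams at candidate pan heights
posts=dict(P1=(.5153,-.0451),P2=(.608,.1536))
for z in (.108,.114,.120,.126):
    for n,(x,y) in posts.items():
        p,s=fit_sil([f],[x,y,z],0,.014,zfix=z,sgn=1,low_only=True,span=.003); print(z,n,(p[:2]-[x,y]).round(4),round(s,1))
for n,p,h in (('thin',(.608,.154,.098),.01),('tall',(.605,-.047,.12),.025)):
    c,s=fit_sil([f],p,h,.028,span=.004); print(n,c.round(4),round(s,1))
a=cv2.resize(fs['side']['frame'][150:250,170:290],None,fx=6,fy=6,interpolation=2)
cv2.imwrite('pics/A_s.png',cv2.convertScaleAbs(a,alpha=1.4,beta=25))
b=load('a_side'); c=load('y_side')
print('side plates diff')
"
```

```text
[0.53757005 0.04997763 0.24007846] 22.3 [-0.17424508  0.34603501 -0.41089956]
0.108 P1 [-0.0047 -0.0042] 49.3
0.108 P2 [-0.0005  0.0043] 48.7
0.114 P1 [-0.0023 -0.002 ] 50.2
0.114 P2 [-0.0002  0.0019] 49.6
0.12 P1 [0.0001 0.0002] 51.0
0.12 P2 [ 0.0001 -0.0006] 50.3
0.126 P1 [0.0025 0.0023] 51.6
0.126 P2 [ 0.0004 -0.003 ] 50.8
thin [0.6075 0.1574 0.072 ] 40.6
tall [ 0.605  -0.053   0.1194] 39.3
side plates diff
```

View pics/A_s.png

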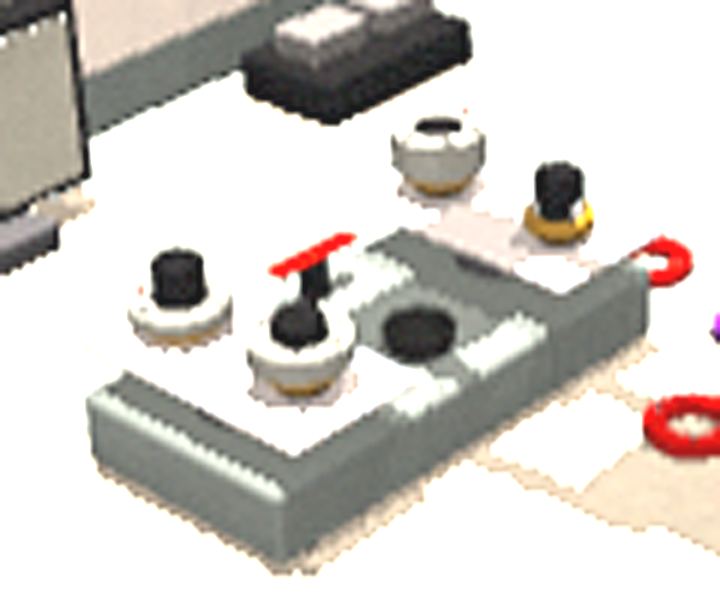

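View pics/A_wrist.png

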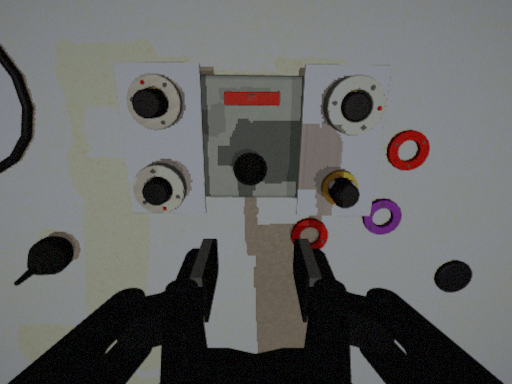

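```bash
python3 -c "
from h import *
o=get_obs();print(o['t'],o['force']);print(close_job())"
```

```text
22.45 [-0.15571325 -0.32190518 -0.25855283]
the job is handed in; nothing more can be done
None
```

I moved the thin adapter from the heavy pan, where it sat with the tall one, to the free spigot beside the mid one on the other pan. I pressed it home and handed the job in at about 22.5 s.

- **Push:** The adapter snapped past the sprung balls at about 10 N and slid down at 1–3 N. On the collar the contact was rigid: the tool moved 0.2 mm while the force rose from about 7 to 20.5–21.7 N. The press peaked at 21.7 N vertical in the readings I took. It also carried about 9 N of sideways force from the arm, making about 23.5 N in all. I read the force only at the end of each move, so a brief higher peak between readings would not show.
- **Level:** In the last wrist picture the posts of both pans fit the level height to within about 1 mm. Nothing was touching, and each adapter is on its own spigot.
- **Fully home:** I judged this from the rigid contact and an 8.4 mm drop from hanging, against about 9 mm expected. The picture could not confirm it. One fit put the adapter's underside 6.7 mm above the plate, slightly below the 8 mm minimum for a collar, and the fit from the last, farther view was unusable.
- **Finger length:** All three cameras showed the open fingertips about 45–50 mm behind the reported tool point, not the 13 mm the text gives. I set the finger heights from the pictures. The new collar sits lower than the old one, so I released the adapter on the balls and pushed with the fingertips on its top face to keep them clear of the pan.

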